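# Seat a cast bracket in the drilling jig and close its clamp

## Task

Load the cast bracket into the drilling jig's channel, long toe towards the clamp: work it gently along until its underside slot drops over the locating pin that the last job left set somewhere along it, and press it fully home, flat on the jig's seat. Only once you have felt that it is right down, swing the hinged clamp over and gently close it fully onto the bracket, leave it shut and let go. Use light force on bracket and jig throughout, and leave the other things on the bench where they are.

Things in the scene. Friction and masses are not known exactly. Their poses are not given: they have to be found in the camera images.
- bracket: loose cast-aluminium bracket, about 320 g: flat plate with an upright lug to hold it by. Origin: plate's underside, below the lug's centre; x along the plate to its long toe, z up. Plate spans x -50 to +75, y -25 to +25, z 0 to 18 mm. Starts flat on the bench, x roughly along the jig's x.
- bracket_lug (a point): centre of the lug's top, 54 mm above the bracket's origin. The lug is 26 mm (bracket x) by 16 mm (y), from z 18 to 54 mm; grip it across its 16 mm
- bracket_slot (a point): at the bracket's origin: mouth of the blind slot in the underside, 12 mm (x) by 16 mm (y), 14 mm deep, that fits over the jig's pin
- bracket_toe (a point): point on top of the bracket's long toe, 60 mm ahead of the bracket's origin in x and 18 mm above it
- jig: steel drilling jig, fixed to the bench. Origin: underside of its base plate, mid-range of the pin; x along the channel to the clamp hinge, z up. Base plate x -75 to +145, y -60 to +60 mm; its top, the seat, at z 16 mm. With the bracket fully home its origin is at jig z 16, y 0, its x axis along the jig's, its x that of the pin. Pressing with more than 45 N on bracket, jig or clamp does damage.
- jig_seat (a point): point on the seat, at jig x 0, y 0, z 16 mm: middle of the channel between two rails (x -60 to +85 mm). It is 53 mm wide, straight-sided up to jig z 27 mm, then flares at 45 degrees to rail tops at z 33 mm; rails' outer faces at y +-39 mm
- pin_middle (a point): middle of the range of the round locating pin, at the height of the pin's top: jig x 0, y 0, z 28 mm (12 mm above the seat). The pin is 10 mm across with a 1 mm chamfer, upright, fixed where the last job set it: jig x between -12 and +12 mm, y 0. Where exactly is not measured: slide the bracket along under light pressure until its slot drops over the pin
- lift_strips (a point): jig x 0, y 0, z 16 mm, between two brass lift strips (x -30 to +30 mm, at y +-16 mm). They start 4 to 6.5 mm proud of the seat and carry the bracket's weight; a push of about 8 N moves them and they stay where pushed. So a bracket dropped over the pin sits proud until pressed with more than that, down to the hard stop (14 to 18 N tells it)
- clamp (a joint): angle of the jig's hinged clamp, rad: 0 = strap level, its pad resting on a fully seated bracket; positive = opened upwards, away from the channel. Starts open at 1.6 to 1.9 (upright or leaning slightly away). The hinge is stiff: the clamp stays where it is left; 2 to 5 N at its cross-bar swings it. Shut fingers can push it.
- clamp_hinge (a point): the clamp's hinge axis, along the jig's y; in the jig's frame at x 125, y 0, z 48 mm. Two cheeks beside it (x 114 to 136, y 14 to 24 mm either side) reach up to z 60 mm
- clamp_bar (a point): centre of the dark steel cross-bar at the clamp's free end: round, 14 mm across, 64 mm long, parallel to the hinge. Closed, it is 74 mm from the hinge towards the channel and 14 mm above it. The strap is 24 mm wide, 10 mm thick, its top 8 mm above the hinge when closed; its pad presses the bracket's toe at jig x 53 mm
- jar: glass jar with a steel lid, 56 mm across, 70 mm tall, standing on the far side of the jig, about 120 mm from the channel's centreline; not to be disturbed; origin at its underside or middle
- tape: grey ring (a tape roll's core), 90 mm across, 24 mm high, lying on the robot's side of the jig, about 125 mm from the channel's centreline; not to be disturbed; origin at its underside or middle
- can: green spray can, 66 mm across, 190 mm tall; not to be disturbed; origin at its underside or middle
- offcut: offcut of timber, 110 x 60 x 38 mm; not to be disturbed; origin at its underside or middle
- wrench: steel spanner lying flat; not to be disturbed; origin at its underside or middle
- screwdriver: screwdriver lying flat; not to be disturbed; origin at its underside or middle
- hammer: hammer with a wooden handle, lying; not to be disturbed; origin at its underside or middle
Things that resemble listed ones, but are neither listed nor needed, are in the scene too. Leave any purple or red look-alike of the bracket alone.

How it is judged:
By the outcome, as a careful person would: the job done as asked, in the order asked, and still so for the second after the job is handed in, with the robot touching nothing.
It also fails if it takes over 72 s, if anything falls off the work surface, if the arm or the gripper's body presses on something with over 40 N, if the wrist force passes 120 N, or if a joint passes its speed limit or range.

## Robot

A 6-joint arm with a two-finger parallel gripper is mounted at the origin on the work surface. World frame = base frame: x ahead of the robot, y to its left, z up, the work surface at z = 0. Lengths are in mm, angles in rad, forces in N, time in s.
With the tool pointing down it reaches from about 275 to 750 mm from the base axis. Payload 10.2 kg.
Tool frame: the origin (TCP) lies midway between the tips of the shut fingers; the grasp point (between the pads) lies 19 mm behind it (manip.tcp_to_grasp is the distance from the TCP to the grasp point, in mm); x points along the fingers, z is the direction in which the jaws open and shut, and the axes are right-handed (so a half turn about x gives the same grasp; the last joint's range is limited). The gripper opens to 88 mm and grips with 3 to 60 N. Pads are 18 mm wide; open, the fingers measure 123 mm over their backs; the gripper's body (75 mm by 187 mm) begins 45 mm behind the grasp point.
Start: joints at [-1.379, 0.313, 1.498, -0, 1.331, -0.223], TCP at [211.567, -480.49, 202.92] pointing down, gripper open.
Joint ranges: [-2.94, 2.94], [-0.97, 2.17], [0.19, 2.56], [-1.23, 4.37], [0.02, 3.11], [-2.88, 2.88]. Speed limits (rad/s): [2.39, 2.39, 3.01, 3.14, 3.14, 3.14].

## Interface

Orientations are given as a 3x3 rotation matrix whose columns are the frame's x, y, z axes.
In Python, from rig import manip gives the robot as it stands.
- The arm moves only by the tool move_arm, never from a script. Its argument "steps" is a list of rows, each a list of 7 numbers: the shift along the tool's x, y, z each as a share of 0.2 m, from -1 to 1, then the turn, a rotation vector about the tool's x, y, z each as a share of 180 degrees, from -1 to 1, then the opening, from 0 (shut) to 1 (fully open). A call has 1 to 20 rows; each row shifts and turns the commanded pose from where the row before left it, along the tool's axes as they then stand; what a row does not reach is not made up. A row lasts 1/12 s, in which the tool goes at most 41.7 mm and 7.16 degrees, less where a joint would pass 70% of its speed; a pose out of reach is approached as far as the arm can. A call with a number of a shift or a turn outside -1 to 1 is refused whole. A call with a gripper value outside its range is refused whole. The fingers move at their own pace and stop on an object; "force" is the grip in N (left out, the last holds). Time passes only in rows, so rows that do not move let the fingers close. It gives the time, the measured TCP pose, the force and the opening at its end, in the units of the state.
- manip.get_state(): the state, without advancing time (a new reading comes with each control period).
- manip.get_image(name): name is "scene" or "side" or "wrist"; returns the picture (384x512x3 uint8, red, green, blue); there is no depth.
- manip.get_calibration(name): a dict with "intrinsics" (3x3 intrinsics, pixels), "D" ([k1, k2, p1, p2, k3] as OpenCV has them; the pictures are not rectified), "camera_from_world" (4x4, takes a point from world to camera coordinates); the wrist camera has in their place "hand_eye" (4x4, takes a point from camera to tool coordinates, whose origin is the TCP and whose axes are the tool frame's). Camera axes: x right, y up, looking along -z (the intrinsics and any distortion apply to the point x, -y, -z); pixel columns grow to the right and rows downward; lengths in mm; the calibration is good to about 2 mm. A picture is of the moment at which its call begins: read the wrist's pose just before it. get_calibration takes no time and is no camera call.
- manip.close_job(): hands the job in, once; it reports no verdict.
The state is a dict: "clock": time; "q": joint angles; "qd": joint speeds; "joint_efforts": joint torques, N m; "position": TCP position; "tool_rot": TCP orientation; "contact_force": force on the tool from outside, world axes, zero at the start; "ft_torque": the same for the moment, N m; "grip_width": finger opening in mm.
Only numpy, scipy, OpenCV 4.12 (cv2) and the standard library are available. Lean on these libraries where they do the work, as an engineer would, in place of code of your own. Each camera call takes 0.05 s, during which the arm holds its last target.

## Working session

There is one attempt and no reset: what is moved stays moved. The work goes in short steps, Python scripts to look and compute and a tool call to move; the robot and the scene stay as the last step left them, time stands still between calls to the robot, and variables do not carry over. Pictures are saved under pics/ and viewed, and the job is handed in when it is done.

Besides the shell and the picture viewer there is one more tool, called after ">>>" as name(argument=value, ...) on one line, values as JSON. move_arm: Moves the arm, as the interface text tells. Its arguments: {"type":"object","properties":{"steps":{"type":"array"},"force":{"type":"number"}},"required":["steps"]}

```bash
ls; mkdir -p pics
python3 - <<'E'
from rig import manip
import cv2
print(manip.get_state())
for n in ["scene","side","wrist"]:
    im=manip.get_image(n); cv2.imwrite(f"pics/{n}0.png",im[:,:,::-1])
    print(n,manip.get_calibration(n))
E
```

```text
pics
{'clock': 0.0, 'q': array([-1.37936719e+00,  3.13450402e-01,  1.49843994e+00, -5.70246683e-06,
        1.33104109e+00, -2.23370760e-01]), 'qd': array([-0.00049188, -0.00049773, -0.00048475,  0.00101031,  0.00069181,
       -0.00010479]), 'joint_efforts': array([-1.32550072e-04, -4.02212834e+01, -2.52268499e+01,  6.94025424e-02,
        3.52721452e-02, -1.10460189e-04]), 'position': array([ 211.52037432, -480.17005382,  202.35983534]), 'tool_rot': array([[-2.60156579e-04,  9.15196472e-01,  4.03007877e-01],
       [ 1.31326735e-03,  4.03007856e-01, -9.15195576e-01],
       [-9.99999104e-01,  2.91162938e-04, -1.30674279e-03]]), 'contact_force': array([0.24803687, 0.40810346, 0.2979975 ]), 'ft_torque': array([-0.01274912, -0.04033591, -0.00289565]), 'grip_width': 88.02791556282168}
scene {'intrinsics': array([[438.48816108,   0.        , 247.61927008],
       [  0.        , 438.48816108, 189.05552161],
       [  0.        ,   0.        ,   1.        ]]), 'D': array([-0.04501575,  0.        ,  0.        ,  0.        ,  0.        ]), 'camera_from_world': array([[ 7.93371234e-01,  6.08
[... 837 characters left out ...]
03],
       [ 0.00000000e+00,  0.00000000e+00,  0.00000000e+00,
         1.00000000e+00]])}
wrist {'intrinsics': array([[294.45371361,   0.        , 253.343225  ],
       [  0.        , 294.45371361, 197.02120907],
       [  0.        ,   0.        ,   1.        ]]), 'D': array([-0.06178355,  0.        ,  0.        ,  0.        ,  0.        ]), 'hand_eye': array([[ 1.13040823e-04,  2.64193781e-01, -9.64469612e-01,
        -1.81865796e+02],
       [-2.07122869e-04,  9.64469604e-01,  2.64193755e-01,
         6.66968570e+01],
       [ 9.99999972e-01,  1.69899033e-04,  1.63745012e-04,
         3.05923357e-01],
       [ 0.00000000e+00,  0.00000000e+00,  0.00000000e+00,
         1.00000000e+00]])}
```

View pics/scene0.png

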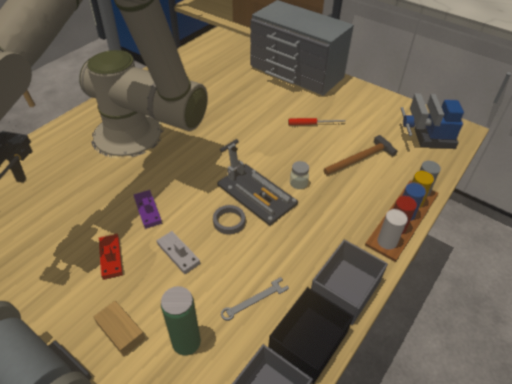

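View pics/side0.png

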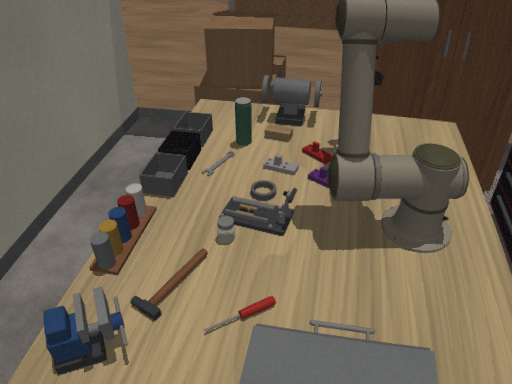

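View pics/wrist0.png

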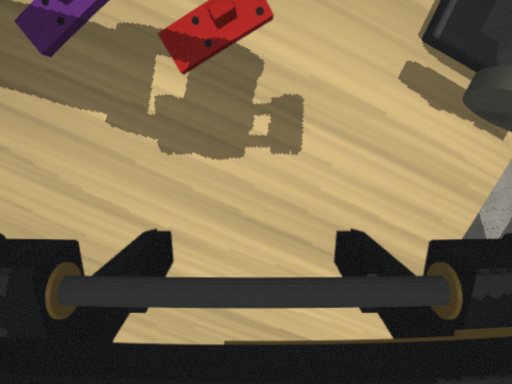

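Scene view: grey bracket at about (178,252), jig at about (258,193) with its clamp upright at (235,155), tape at (229,219) and jar at (300,175). In the side view the bracket is at (281,166) and the jig at (258,214). I'll zoom in on both.

```bash
cat > h.py <<'E'
import numpy as np, cv2
from rig import manip
def ray(cal,uv,st=None):
    K=cal["intrinsics"];D=cal["D"]
    p=cv2.undistortPoints(np.array([[uv]],float),K,D)[0,0]
    d=np.array([p[0],-p[1],-1.0])
    if "camera_from_world" in cal:
        M=np.linalg.inv(cal["camera_from_world"])
    else:
        T=np.eye(4);T[:3,:3]=st["tool_rot"];T[:3,3]=st["position"]; M=T@cal["hand_eye"]
    d=M[:3,:3]@d; return M[:3,3],d/np.linalg.norm(d)
def onz(cal,uv,z,st=None):
    o,d=ray(cal,uv,st); return o+d*(z-o[2])/d[2]
def tri(rs):
    A=sum(np.eye(3)-np.outer(d,d) for o,d in rs); b=sum((np.eye(3)-np.outer(d,d))@o for o,d in rs)
    return np.linalg.solve(A,b)
def proj(cal,P,st=None):
    if "camera_from_world" in cal: C=cal["camera_from_world"]
    else:
        T=np.eye(4);T[:3,:3]=st["tool_rot"];T[:3,3]=st["position"]; C=np.linalg.inv(T@cal["hand_eye"])
    p=C[:3,:3]@np.array(P,float)+C[:3,3]
    return cv2.projectPoints(np.array([[p[0],-p[1],-p[2]]]),np.zeros(3),np.zeros(3),cal["intrinsics"],cal["D"])[0][0,0]
E
python3 - <<'E'
import cv2
a=cv2.imread("pics/scene0.png");b=cv2.imread("pics/side0.png")
cv2.imwrite("pics/s1.png",cv2.resize(a[130:290,130:330],None,fx=4,fy=3.75,interpolation=cv2.INTER_CUBIC)) 
cv2.imwrite("pics/s2.png",cv2.resize(b[140:260,190:350],None,fx=5,fy=5,interpolation=cv2.INTER_CUBIC))
from h import *
for n,u,z in [("scene",(178,252),18),("scene",(258,193),16),("scene",(235,150),80),("side",(281,166),18),("side",(258,214),16)]:
    print(n,u,onz(manip.get_calibration(n),u,z))
E
```

```text
scene (178, 252) [ 486.94227032 -257.97178016   18.        ]
scene (258, 193) [524.60636542  37.76744067  16.        ]
scene (235, 150) [399.76078288  88.26855718  80.        ]
side (281, 166) [ 478.33437064 -240.50560882   18.        ]
side (258, 214) [510.21038982  47.20489556  16.        ]
```

View pics/s1.png

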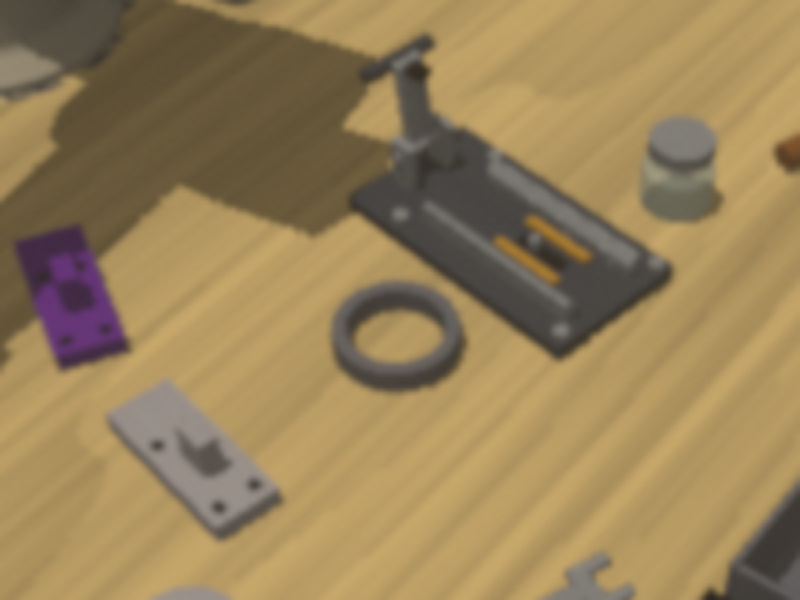

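View pics/s2.png

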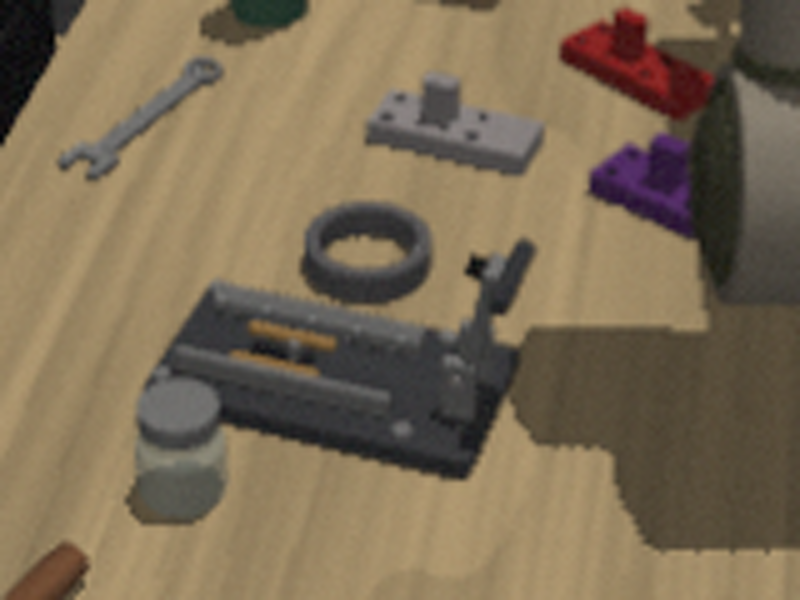

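Run:
```python
from h import *
sc=manip.get_calibration("scene");sd=manip.get_calibration("side")
s=lambda u,v:(130+u/4-.375,130+v/3.75-.37)
t=lambda u,v:(190+u/5-.4,140+v/5-.4)
print("bracket scene")
for p in [(108,416),(220,530),(280,492),(168,380)]: print(onz(sc,s(*p),18).round(1))
print("side")
for p in [(368,122),(522,158),(545,122),(390,84)]: print(onz(sd,t(*p),18).round(1))
print("jig scene")
for p in [(350,198),(560,345),(670,265),(460,128)]: print(onz(sc,s(*p),16).round(1))
print("jig side")
for p in [(462,465),(520,348),(212,285)]: print(onz(sd,t(*p),16).round(1))
print("pin",onz(sc,s(536,243),28).round(1),onz(sd,t(294,347),28).round(1))
print("bar ends",tri([ray(sc,s(364,75)),ray(sd,t(528,246))]),tri([ray(sc,s(430,42)),ray(sd,t(500,305))]))
```

```text
bracket scene
[ 416.8 -265.9   18. ]
[ 540.  -289.7   18. ]
[ 549.3 -244.2   18. ]
[ 425.5 -218.4   18. ]
side
[ 546.6 -241.1   18. ]
[ 425.9 -215.5   18. ]
[ 414.8 -266.8   18. ]
[ 539.5 -297.    18. ]
jig scene
[402.5  -2.1  16. ]
[614.1 -29.3  16. ]
[630.6  83.5  16. ]
[417.4 112.5  16. ]
jig side
[420.7 120.   16. ]
[399.9   1.1  16. ]
[615.  -25.9  16. ]
pin [547.2  33.9  28. ] [542.9  42.4  28. ]
bar ends [396.38442818  28.41663723 120.75991126] [406.84322748  88.98699799 119.31502454]
```

```bash
cat >> h.py <<'E'
from scipy.spatial.transform import Rotation as Ro
def down(yaw):  # tool down, tool z axis = (cos,sin) yaw deg
    z=np.array([np.cos(np.radians(yaw)),np.sin(np.radians(yaw)),0]);x=np.array([0,0,-1.]);return np.column_stack([x,np.cross(z,x),z])
def plan(p1,R1,N,nrot=None,p0=None,R0=None):
    st=manip.get_state()
    p0=st["position"] if p0 is None else np.array(p0,float);R0=st["tool_rot"] if R0 is None else R0
    rv=Ro.from_matrix(R0.T@R1).as_rotvec(); nrot=nrot or N
    R=R0.copy();d=(np.array(p1,float)-p0)/N;rows=[]
    for i in range(N):
        s=R.T@d/200; r=(rv/nrot if i<nrot else 0*rv)
        rows.append([round(x,4) for x in list(s)+list(r/np.pi)]); R=R@Ro.from_rotvec(r).as_matrix()
    for r in rows: print(r)
    print("maxshift",np.linalg.norm(d),"turn/row deg",np.degrees(np.linalg.norm(rv))/nrot)
E
python3 - <<'E'
from h import *
sc=manip.get_calibration("scene")
print("can base",onz(sc,(182,352),0),"top", onz(sc,(178,296),190),"tape",onz(sc,(229,217),24), "jar",onz(sc,(300,168),70))
plan((430,-245,200),down(-101.4),9,6)
E
```

```text
can base [ 670.8849151  -441.28127897    0.        ] top [ 659.67037966 -411.40763618  190.        ] tape [519.84528319 -89.76459819  24.        ] jar [591.04655837 151.10688489  70.        ]
[np.float64(0.0015), np.float64(0.1638), np.float64(-0.0707), np.float64(0.0326), np.float64(-0.0), np.float64(0.0)]
[np.float64(0.0015), np.float64(0.1557), np.float64(-0.0871), np.float64(0.0326), np.float64(-0.0), np.float64(0.0)]
[np.float64(0.0015), np.float64(0.146), np.float64(-0.1025), np.float64(0.0326), np.float64(-0.0), np.float64(0.0)]
[np.float64(0.0015), np.float64(0.1348), np.float64(-0.1169), np.float64(0.0326), np.float64(-0.0), np.float64(0.0)]
[np.float64(0.0014), np.float64(0.1221), np.float64(-0.13), np.float64(0.0326), np.float64(-0.0), np.float64(0.0)]
[np.float64(0.0014), np.float64(0.1082), np.float64(-0.1418), np.float64(0.0326), np.float64(-0.0), np.float64(0.0)]
[np.float64(0.0014), np.float64(0.0931), np.float64(-0.1521), np.float64(0.0), np.float64(-0.0), np.float64(0.0)]
[np.float64(0.0014), np.float64(0.0931), np.float64(-0.1521), np.float64(0.0), np.float64(-0.0), np.float64(0.0)]
[np.float64(0.0014), np.float64(0.0931), np.float64(-0.1521), np.float64(0.0), np.float64(-0.0), np.float64(0.0)]
maxshift 35.67859560620524 turn/row deg 5.8606213733199395
```

Can is well off the path.

>>> move_arm(steps=[[0, 0.164, -0.071, 0.0326, 0, 0, 0.7], [0, 0.156, -0.087, 0.0326, 0, 0, 0.7], [0, 0.146, -0.102, 0.0326, 0, 0, 0.7], [0, 0.135, -0.117, 0.0326, 0, 0, 0.7], [0, 0.122, -0.13, 0.0326, 0, 0, 0.7], [0, 0.108, -0.142, 0.0326, 0, 0, 0.7], [0, 0.093, -0.152, 0, 0, 0, 0.7], [0, 0.093, -0.152, 0, 0, 0, 0.7], [0, 0.093, -0.152, 0, 0, 0, 0.7], [0, 0, 0, 0, 0, 0, 0.7], [0, 0, 0, 0, 0, 0, 0.7], [0, 0, 0, 0, 0, 0, 0.7]])

```text
clock: 1.15
position: [429.8, -245.6, 202.7]
tool_rot: [[-0.001, 0.98, -0.198], [0.0, -0.198, -0.98], [-1.0, -0.001, 0.0]]
contact_force: [-0.4, -0.4, -0.7]
grip_width: 61.8
```

Run:
```python
from h import *
import pickle
st=manip.get_state();im=manip.get_image("wrist");pickle.dump((st,im),open("w1.pkl","wb"))
print(st["clock"],st["position"],np.degrees(np.arctan2(st["tool_rot"][1,2],st["tool_rot"][0,2])),st["qd"],st["q"],st["contact_force"])
cv2.imwrite("pics/w1.png",im[:,:,::-1])
```

```text
1.15 [ 429.81309494 -245.60235838  202.72128631] -101.4367981753728 [-0.02666665 -0.00192243  0.00291117  0.0017649   0.00063841  0.00061587] [-7.56101447e-01  2.47265082e-01  1.58507418e+00 -3.25028335e-04
  1.30967046e+00  1.01438865e+00] [-0.35753581 -0.35031517 -0.70039138]
```

View pics/w1.png

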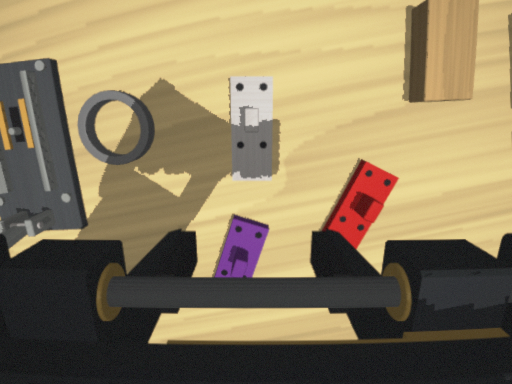

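The wrist view shows the bracket upright at (230–273, 77–179), with its lug at about (251,118) and the jig's edge at the left. I'll refine this with a crop.

Run:
```python
from h import *
import pickle
st,im=pickle.load(open("w1.pkl","rb"))
cv2.imwrite("pics/w1b.png",cv2.resize(im[65:190,190:310,::-1],None,fx=4.8,fy=4.8,interpolation=cv2.INTER_CUBIC))
```

```text
(no output)
```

View pics/w1b.png

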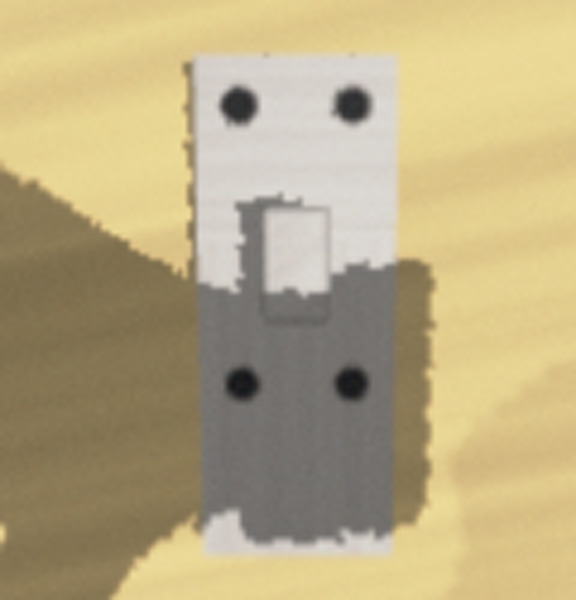

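Run:
```python
from h import *
import pickle
st,im=pickle.load(open("w1.pkl","rb"))
c=manip.get_calibration("wrist")
f=lambda u,v:(190+(u+.5)/4.8-.5,65+(v+.5)/4.8-.5)
P=[onz(c,f(*p),18,st)[:2] for p in [(194,55),(397,55),(204,553),(393,551)]]
print(np.round(P,1)); a=(P[0]+P[1])/2;b=(P[2]+P[3])/2
d=(b-a);print("len",np.linalg.norm(d),"yaw",np.degrees(np.arctan2(d[1],d[0])));d/=np.linalg.norm(d)
print("origin from plate",(a+b)/2-12.5*d)
L=onz(c,f(296,263),54,st);print("lug",L)
for n in("scene","side"): print(n,proj(manip.get_calibration(n),L))
# jig corner check in the same view
for u in [(53,60),(87,228)]: print(onz(c,u,16,st).round(1))
plan((L[0],L[1],70),down(-101.4),5)
```

```text
[[ 546.3 -242.2]
 [ 536.5 -290.8]
 [ 424.4 -217.9]
 [ 415.  -267. ]]
len 124.00963916321943 yaw 168.81675975705713
origin from plate [ 492.83040239 -256.89580301]
lug [ 492.97320175 -256.9640873    54.        ]
scene [178.42892249 244.55671749]
side [278.08534912 155.20219705]
[611.1 -38.   16. ]
[398.4  -8.3  16. ]
[np.float64(0.1328), np.float64(0.0643), np.float64(-0.0019), np.float64(-0.0001), np.float64(0.0), np.float64(0.0)]
[np.float64(0.1328), np.float64(0.0643), np.float64(-0.0019), np.float64(-0.0001), np.float64(0.0), np.float64(0.0)]
[np.float64(0.1328), np.float64(0.0643), np.float64(-0.0018), np.float64(-0.0001), np.float64(0.0), np.float64(0.0)]
[np.float64(0.1328), np.float64(0.0643), np.float64(-0.0018), np.float64(-0.0001), np.float64(0.0), np.float64(0.0)]
[np.float64(0.1328), np.float64(0.0643), np.float64(-0.0018), np.float64(-0.0001), np.float64(0.0), np.float64(0.0)]
maxshift 29.507864692065453 turn/row deg 0.020119935829245997
```

Run:
```python
from h import *
plan((440,35,225),down(-97.5),8,4)
```

```text
[np.float64(-0.0139), np.float64(-0.0286), np.float64(-0.1734), np.float64(-0.0056), np.float64(0.0), np.float64(0.0)]
[np.float64(-0.0139), np.float64(-0.0256), np.float64(-0.1739), np.float64(-0.0056), np.float64(0.0), np.float64(0.0)]
[np.float64(-0.0139), np.float64(-0.0226), np.float64(-0.1743), np.float64(-0.0056), np.float64(0.0), np.float64(0.0)]
[np.float64(-0.0139), np.float64(-0.0195), np.float64(-0.1747), np.float64(-0.0056), np.float64(0.0), np.float64(0.0)]
[np.float64(-0.0139), np.float64(-0.0165), np.float64(-0.175), np.float64(-0.0), np.float64(0.0), np.float64(0.0)]
[np.float64(-0.0139), np.float64(-0.0165), np.float64(-0.175), np.float64(-0.0), np.float64(0.0), np.float64(0.0)]
[np.float64(-0.0139), np.float64(-0.0165), np.float64(-0.175), np.float64(-0.0), np.float64(0.0), np.float64(0.0)]
[np.float64(-0.0139), np.float64(-0.0165), np.float64(-0.175), np.float64(-0.0), np.float64(0.0), np.float64(0.0)]
maxshift 35.25887426310227 turn/row deg 0.9995793687009413
```

>>> move_arm(steps=[[-0.015, -0.029, -0.1734, -0.0056, 0, 0, 0.7], [-0.015, -0.026, -0.1739, -0.0056, 0, 0, 0.7], [-0.015, -0.023, -0.1743, -0.0056, 0, 0, 0.7], [-0.015, -0.0195, -0.1747, -0.0056, 0, 0, 0.7], [-0.015, -0.0165, -0.175, 0, 0, 0, 0.7], [-0.015, -0.0165, -0.175, 0, 0, 0, 0.7], [-0.015, -0.0165, -0.175, 0, 0, 0, 0.7], [-0.015, -0.0165, -0.175, 0, 0, 0, 0.7], [0, 0, 0, 0, 0, 0, 0.7], [0, 0, 0, 0, 0, 0, 0.7], [0, 0, 0, 0, 0, 0, 0.7]])

```text
clock: 2.12
position: [439.9, 34.6, 226.8]
tool_rot: [[-0.0, 0.991, -0.13], [-0.0, -0.13, -0.991], [-1.0, -0.0, 0.0]]
contact_force: [-0.8, 0.0, -0.2]
grip_width: 61.5
```

Run:
```python
from h import *
import pickle
st=manip.get_state();im=manip.get_image("wrist");pickle.dump((st,im),open("w2.pkl","wb"))
print(st["clock"],st["position"],np.degrees(np.arctan2(st["tool_rot"][1,2],st["tool_rot"][0,2])))
cv2.imwrite("pics/w2.png",cv2.resize(im[:260,100:420,::-1],None,fx=2.3,fy=2.3,interpolation=cv2.INTER_CUBIC))
```

```text
2.1167 [439.91141826  34.57969037 226.80811721] -97.4858204984912
```

View pics/w2.png

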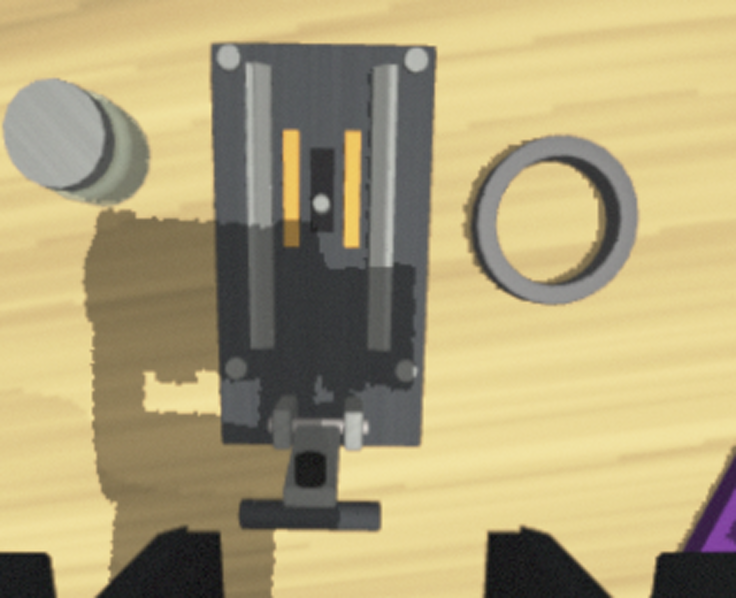

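Run:
```python
from h import *
import pickle
st,im=pickle.load(open("w2.pkl","rb"))
c=manip.get_calibration("wrist")
f=lambda u,v:(100+(u+.5)/2.3-.5,(v+.5)/2.3-.5)
P=[onz(c,f(*p),16,st)[:2] for p in [(211,43),(436,45),(222,443),(420,445)]]
print(np.round(P,1)); a=(P[0]+P[1])/2;b=(P[2]+P[3])/2
d=(b-a);print("len",np.linalg.norm(d),"yaw",np.degrees(np.arctan2(d[1],d[0])), [np.degrees(np.arctan2(*(v[::-1]))) for v in (P[2]-P[0],P[3]-P[1],P[1]-P[0],P[3]-P[2])]);d/=np.linalg.norm(d)
o=(a+b)/2-35*d;print("origin",o)
n=np.array([-d[1],d[0]])
J=lambda p:np.array([(p[:2]-o)@d,(p[:2]-o)@n])
pin=onz(c,f(321,203),28,st);print("pin",pin,J(pin))
for p in [(291,130),(291,247),(353,130),(353,247)]: print("strip",J(onz(c,f(*p),21,st)).round(1))
for p in [(246,64),(398,66),(250,349),(392,350)]: print("rail outer",J(onz(c,f(*p),33,st)).round(1))
for p in [(282,403),(353,410)]: print("cheek",J(onz(c,f(*p),60,st)).round(1))
sc=manip.get_calibration("scene");sd=manip.get_calibration("side")
s=lambda u,v:(130+u/4-.375,130+v/3.75-.37)
t=lambda u,v:(190+u/5-.4,140+v/5-.4)
B=tri([ray(c,f(310,515),st),ray(sd,t(516,274)),ray(sc,s(397,58))]);print("bar",B,J(B),B[2])
for q in (1.6,1.7,1.8,1.9):
  x=125-74*np.cos(q)+14*np.sin(q);z=48+74*np.sin(q)+14*np.cos(q);w=np.r_[o+x*d,z];print(q,x,z,proj(c,w,st),proj(sc,w),proj(sd,w))
print(f(310,515),s(397,58),t(516,274))
```

```text
[[632.2  84.1]
 [615.3 -33.4]
 [416.5 116.2]
 [399.7  -1.4]]
len 217.98937797148818 yaw 171.54363013405737 [np.float64(171.53280489445768), np.float64(171.55445885907653), np.float64(-98.14748807666327), np.float64(-98.11384385376442)]
origin [550.55550045  36.25033732]
pin [542.5661512  37.5604633  28.       ] [ 8.09515231 -0.12099878]
strip [-29.6 -16.7]
strip [ 30.9 -16.8]
strip [-30.1  16.3]
strip [30.3 17.3]
rail outer [-58.8 -38.4]
rail outer [-58.9  38.6]
rail outer [ 85.9 -38.8]
rail outer [85.3 39.8]
cheek [110.8 -18.5]
cheek [113.9  18.7]
bar [401.31641094  58.44099605 120.36282072] [ 1.50879857e+02 -2.86498305e-03] 120.36282071676145
1.6 141.15479509287644 121.55965331285334 [234.62522189 215.75025227] [231.01356828 146.33550924] [289.41531484 193.53953123]
1.7 148.4177999242034 119.57937305334532 [234.74389655 221.72920259] [229.32655369 145.66719791] [291.68602574 194.54164682]
1.8 155.44682183958318 116.88389535928323 [234.90050815 227.10424354] [227.71417025 145.23068285] [293.8723621  195.71513825]
1.9 162.17162917552307 113.50015255277962 [235.09076927 231.81784097] [226.19286043 145.02769938] [295.94988388 197.04693504]
(234.5, 223.63043478260872) (228.875, 145.09666666666666) (292.8, 194.4)
```

Run:
```python
from h import *
plan((493,-257,110),down(-101.2),9,3)
```

```text
[np.float64(0.0649), np.float64(0.0505), np.float64(0.1566), np.float64(0.0068), np.float64(0.0), np.float64(0.0)]
[np.float64(0.0649), np.float64(0.0538), np.float64(0.1555), np.float64(0.0068), np.float64(0.0), np.float64(0.0)]
[np.float64(0.0649), np.float64(0.0571), np.float64(0.1543), np.float64(0.0068), np.float64(0.0), np.float64(0.0)]
[np.float64(0.0649), np.float64(0.0604), np.float64(0.153), np.float64(0.0), np.float64(0.0), np.float64(0.0)]
[np.float64(0.0649), np.float64(0.0604), np.float64(0.153), np.float64(0.0), np.float64(0.0), np.float64(0.0)]
[np.float64(0.0649), np.float64(0.0604), np.float64(0.153), np.float64(0.0), np.float64(0.0), np.float64(0.0)]
[np.float64(0.0649), np.float64(0.0604), np.float64(0.153), np.float64(0.0), np.float64(0.0), np.float64(0.0)]
[np.float64(0.0649), np.float64(0.0604), np.float64(0.153), np.float64(0.0), np.float64(0.0), np.float64(0.0)]
[np.float64(0.0649), np.float64(0.0604), np.float64(0.153), np.float64(0.0), np.float64(0.0), np.float64(0.0)]
maxshift 35.36899705191501 turn/row deg 1.2227284424604374
```

>>> move_arm(steps=[[0.065, 0.0505, 0.1566, 0.0068, 0, 0, 0.7], [0.065, 0.054, 0.1555, 0.0068, 0, 0, 0.7], [0.065, 0.057, 0.1543, 0.0068, 0, 0, 0.7], [0.065, 0.0604, 0.153, 0, 0, 0, 0.7], [0.065, 0.0604, 0.153, 0, 0, 0, 0.7], [0.065, 0.0604, 0.153, 0, 0, 0, 0.7], [0.065, 0.0604, 0.153, 0, 0, 0, 0.7], [0.065, 0.0604, 0.153, 0, 0, 0, 0.7], [0.065, 0.0604, 0.153, 0, 0, 0, 0.7], [0, 0, 0, 0, 0, 0, 0.7], [0, 0, 0, 0, 0, 0, 0.7], [0, 0, 0, 0, 0, 0, 0.7]])

```text
clock: 3.17
position: [493.0, -256.0, 109.9]
tool_rot: [[-0.0, 0.981, -0.194], [0.0, -0.194, -0.981], [-1.0, -0.0, -0.0]]
contact_force: [0.4, 0.0, 0.3]
grip_width: 61.7
```

Run:
```python
from h import *
st=manip.get_state();im=manip.get_image("wrist")
print(st["clock"],st["position"],np.degrees(np.arctan2(st["tool_rot"][1,2],st["tool_rot"][0,2])),st["contact_force"])
cv2.imwrite("pics/w3.png",im[:,:,::-1])
plan((493,-257,24),down(-101.2),5)
```

```text
3.1667 [ 492.99426395 -256.03962136  109.90809325] -101.18689416442336 [0.38460442 0.00330908 0.30434225]
[np.float64(0.0863), np.float64(-0.0), np.float64(0.0016), np.float64(0.0001), np.float64(0.0), np.float64(-0.0)]
[np.float64(0.0863), np.float64(-0.0), np.float64(0.0016), np.float64(0.0001), np.float64(0.0), np.float64(-0.0)]
[np.float64(0.0863), np.float64(-0.0), np.float64(0.0016), np.float64(0.0001), np.float64(0.0), np.float64(-0.0)]
[np.float64(0.0863), np.float64(-0.0), np.float64(0.0016), np.float64(0.0001), np.float64(0.0), np.float64(-0.0)]
[np.float64(0.0863), np.float64(-0.0), np.float64(0.0016), np.float64(0.0001), np.float64(0.0), np.float64(-0.0)]
maxshift 17.270545703847183 turn/row deg 0.01635772146298293
```

View pics/w3.png

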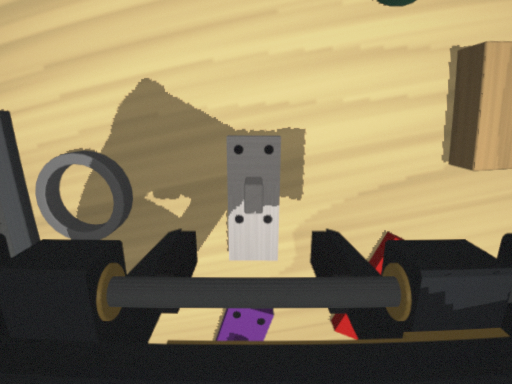

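Lug at (254,195) lies centred between the fingers. Descend and grip.

>>> move_arm(steps=[[0.0865, 0, 0.0016, 0, 0, 0, 0.7], [0.0865, 0, 0.0016, 0, 0, 0, 0.7], [0.0865, 0, 0.0016, 0, 0, 0, 0.7], [0.0865, 0, 0, 0, 0, 0, 0.7], [0.084, 0, 0, 0, 0, 0, 0.7], [0, 0, 0, 0, 0, 0, 0.5], [0, 0, 0, 0, 0, 0, 0.3], [0, 0, 0, 0, 0, 0, 0], [0, 0, 0, 0, 0, 0, 0], [0, 0, 0, 0, 0, 0, 0], [0, 0, 0, 0, 0, 0, 0], [0, 0, 0, 0, 0, 0, 0]], force=30)

```text
clock: 4.22
position: [493.7, -256.5, 24.4]
tool_rot: [[0.001, 0.981, -0.192], [-0.0, -0.192, -0.981], [-1.0, 0.001, 0.0]]
contact_force: [0.2, 0.4, -0.1]
grip_width: 16.9
```

>>> move_arm(steps=[[0, 0, 0, 0, 0, 0, 0], [0, 0, 0, 0, 0, 0, 0], [-0.05, 0, 0, 0, 0, 0, 0], [-0.15, 0, 0, 0, 0, 0, 0], [-0.2, 0, 0, 0, 0, 0, 0], [-0.1, 0, 0, 0, 0, 0, 0], [0, 0, 0, 0, 0, 0, 0], [0, 0, 0, 0, 0, 0, 0]])

```text
clock: 4.88
position: [493.8, -256.6, 125.1]
tool_rot: [[0.002, 0.981, -0.192], [-0.001, -0.192, -0.981], [-1.0, 0.002, 0.001]]
contact_force: [-0.5, 1.1, -0.2]
grip_width: 0.4
```

Run:
```python
from h import *
st=manip.get_state();im=manip.get_image("wrist")
print(st["clock"],st["position"],np.degrees(np.arctan2(st["tool_rot"][1,2],st["tool_rot"][0,2])),st["contact_force"],st["grip_width"])
cv2.imwrite("pics/w4.png",im[:,:,::-1])
o=np.array([550.56,36.25]);y=171.6;d=np.array([np.cos(np.radians(y)),np.sin(np.radians(y))])
print(o+5*d,o+8*d)
plan(np.r_[o+4*d,130],down(y-270),9)
```

```text
4.8833 [ 493.81160573 -256.55483988  125.07378312] -101.07703413285965 [-0.52390155  1.07255119 -0.22361633] 0.4018804132294092
[545.61363834  36.98041514] [542.64582134  37.41866423]
[np.float64(-0.0035), np.float64(-0.0022), np.float64(-0.1654), np.float64(-0.0017), np.float64(-0.0), np.float64(0.0)]
[np.float64(-0.0035), np.float64(-0.0013), np.float64(-0.1654), np.float64(-0.0017), np.float64(-0.0), np.float64(0.0)]
[np.float64(-0.0035), np.float64(-0.0005), np.float64(-0.1654), np.float64(-0.0017), np.float64(-0.0), np.float64(0.0)]
[np.float64(-0.0035), np.float64(0.0004), np.float64(-0.1654), np.float64(-0.0017), np.float64(-0.0), np.float64(0.0)]
[np.float64(-0.0035), np.float64(0.0013), np.float64(-0.1654), np.float64(-0.0017), np.float64(-0.0), np.float64(0.0)]
[np.float64(-0.0035), np.float64(0.0021), np.float64(-0.1654), np.float64(-0.0017), np.float64(-0.0), np.float64(0.0)]
[np.float64(-0.0035), np.float64(0.003), np.float64(-0.1654), np.float64(-0.0017), np.float64(-0.0), np.float64(0.0)]
[np.float64(-0.0035), np.float64(0.0038), np.float64(-0.1654), np.float64(-0.0017), np.float64(-0.0), np.float64(0.0)]
[np.float64(-0.0035), np.float64(0.0047), np.float64(-0.1654), np.float64(-0.0017), np.float64(-0.0), np.float64(0.0)]
maxshift 33.09518806731248 turn/row deg 0.2980121052993654
```

View pics/w4.png

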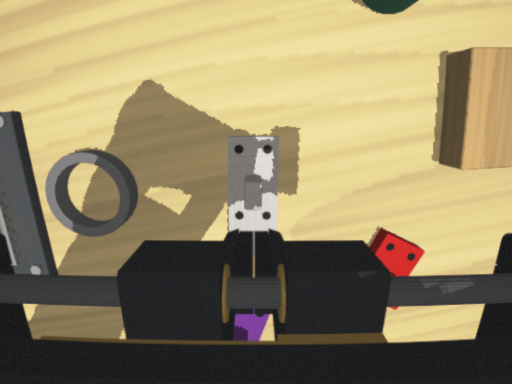

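The gripper shut empty at 0.4 mm, so I need to see why before trying again.

Run:
```python
from h import *
st=manip.get_state();c=manip.get_calibration("wrist")
print("tcp px",proj(c,st["position"],st),"lug px",proj(c,(493,-257,54),st), proj(c,(493,-257,18),st))
for n in("scene","side"):
    im=manip.get_image(n);cc=manip.get_calibration(n);p=proj(cc,(493,-257,54));print(n,p,proj(cc,st["position"]))
    x,y=int(p[0])-60,int(p[1])-60
    cv2.imwrite(f"pics/{n}5.png",cv2.resize(im[y:y+100,x:x+120,::-1],None,fx=6,fy=6,interpolation=cv2.INTER_CUBIC))
```

```text
tcp px [252.19332964 222.32436667] lug px [253.4724782  195.02949487] [253.4437225  185.76316396]
scene [178.42676917 244.57112398] [175.55251848 227.00843713]
side [278.07976168 155.19642802] [278.47982977 139.1725088 ]
```

View pics/scene5.png

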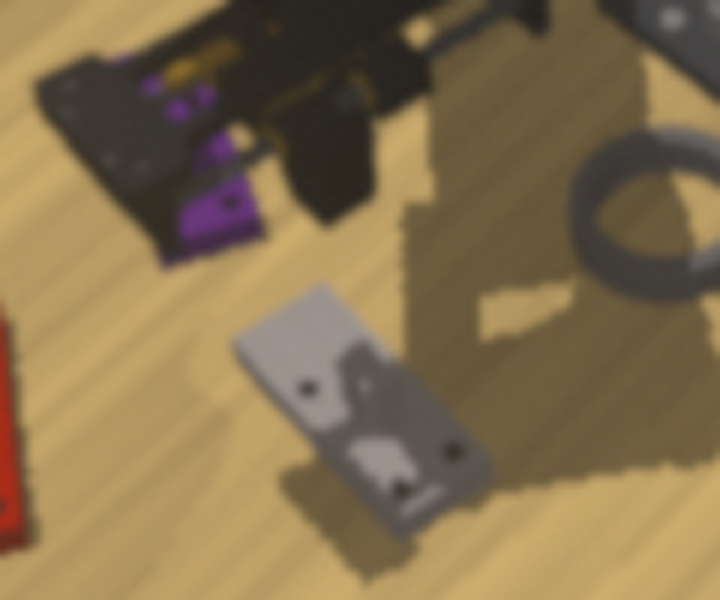

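View pics/side5.png

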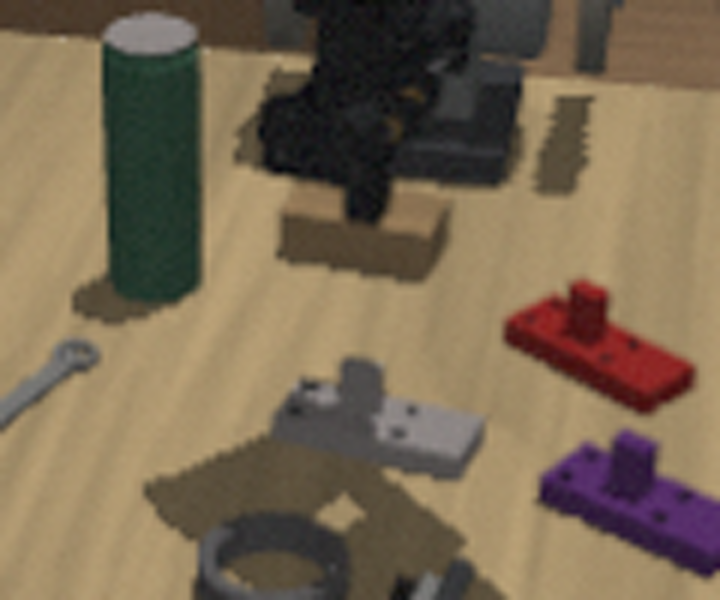

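Bracket hasn't moved. The likely cause is that the fingers were still closing when I lifted. I'll retry, letting them close fully and checking before the lift.

>>> move_arm(steps=[[0, 0, 0, 0, 0, 0, 0.5], [0, 0, 0, 0, 0, 0, 0.5], [0, 0, 0, 0, 0, 0, 0.5], [0, 0, 0, 0, 0, 0, 0.5], [0, 0, 0, 0, 0, 0, 0.5], [0.1, -0.002, 0.002, 0, 0, 0, 0.5], [0.15, 0, 0, 0, 0, 0, 0.5], [0.15, 0, 0, 0, 0, 0, 0.5], [0.12, 0, 0, 0, 0, 0, 0.5], [0, 0, 0, 0, 0, 0, 0.5], [0, 0, 0, 0, 0, 0, 0.5]])

```text
clock: 5.95
position: [492.8, -256.5, 19.8]
tool_rot: [[-0.001, 0.981, -0.192], [0.001, -0.192, -0.981], [-1.0, -0.001, -0.001]]
contact_force: [-0.9, -0.6, 0.3]
grip_width: 44.2
```

>>> move_arm(steps=[[0, 0, 0, 0, 0, 0, 0], [0, 0, 0, 0, 0, 0, 0], [0, 0, 0, 0, 0, 0, 0], [0, 0, 0, 0, 0, 0, 0], [0, 0, 0, 0, 0, 0, 0], [0, 0, 0, 0, 0, 0, 0], [0, 0, 0, 0, 0, 0, 0], [0, 0, 0, 0, 0, 0, 0], [0, 0, 0, 0, 0, 0, 0], [0, 0, 0, 0, 0, 0, 0]], force=35)

```text
clock: 6.78
position: [493.0, -256.7, 19.9]
tool_rot: [[-0.0, 0.981, -0.192], [0.0, -0.192, -0.981], [-1.0, -0.0, -0.0]]
contact_force: [-0.2, -0.1, 0.0]
grip_width: 0.3
```

Run:
```python
from h import *
st=manip.get_state();im=manip.get_image("wrist")
print(st["clock"],st["position"],st["contact_force"],st["grip_width"])
cv2.imwrite("pics/w6.png",im[:,:,::-1])
```

```text
6.7833 [ 493.00431865 -256.66730258   19.87414642] [-0.2247916  -0.12960862  0.02842272] 0.31240124248493406
```

View pics/w6.png

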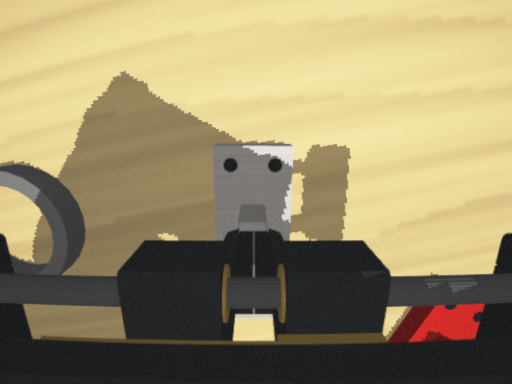

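Run:
```python
from h import *
st=manip.get_state();c=manip.get_calibration("wrist")
print("tcp px",proj(c,st["position"],st),"lug px",proj(c,(493,-257,54),st))
for n in("scene","side"):
    im=manip.get_image(n);cc=manip.get_calibration(n);p=proj(cc,(493,-257,54));print(n,p,proj(cc,st["position"]))
    x,y=int(p[0])-60,int(p[1])-60
    cv2.imwrite(f"pics/{n}7.png",cv2.resize(im[y:y+100,x:x+120,::-1],None,fx=6,fy=6,interpolation=cv2.INTER_CUBIC))
```

```text
tcp px [252.19323228 222.32438611] lug px [252.57100762 243.96347924]
scene [178.42676917 244.57112398] [179.98415875 252.43374214]
side [278.07976168 155.19642802] [277.81781721 162.83899322]
```

View pics/scene7.png

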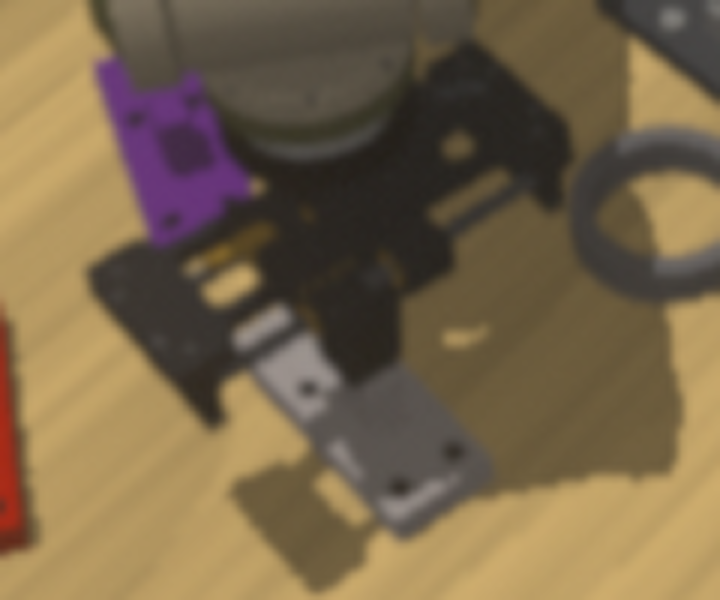

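View pics/side7.png

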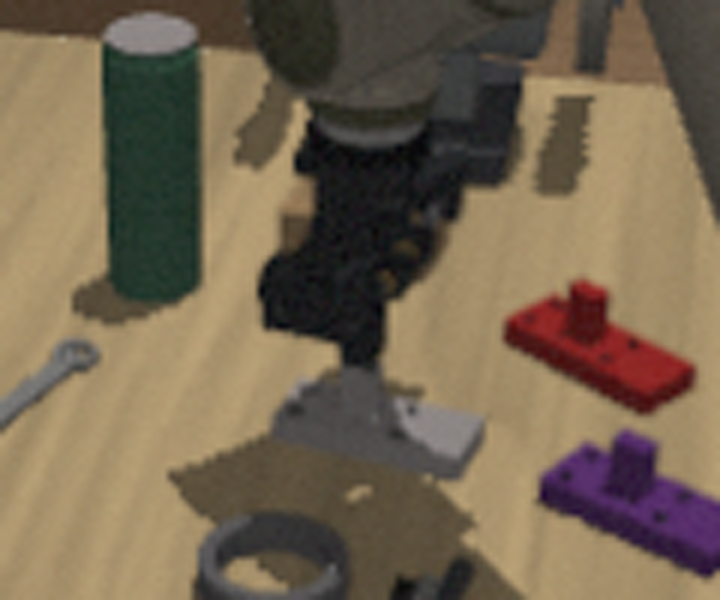

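Run:
```python
from h import *
st=manip.get_state();c=manip.get_calibration("wrist")
o=np.array([493,-257.]);y=np.radians(168.8);d=np.array([np.cos(y),np.sin(y)]);n=np.array([-d[1],d[0]])
for x,yy,z in [(-50,-25,18),(-50,25,18),(-13,0,54),(13,0,54),(-13,-8,54),(-13,0,18),(-37,-17,18),(-37,17,18)]:
    print((x,yy,z),proj(c,np.r_[o+x*d+yy*n,z],st).round(1))
im=manip.get_image("wrist");cv2.imwrite("pics/w7.png",cv2.resize(im[130:350,180:330,::-1],None,fx=2.7*1.2,fy=2.7,interpolation=cv2.INTER_CUBIC))
```

```text
(-50, -25, 18) [212.4 145. ]
(-50, 25, 18) [293.2 145.2]
(-13, 0, 54) [252.6 221.5]
(13, 0, 54) [252.6 265.4]
(-13, -8, 54) [237.6 221.5]
(-13, 0, 18) [252.7 202.5]
(-37, -17, 18) [225.8 165.8]
(-37, 17, 18) [279.8 165.9]
```

View pics/w7.png

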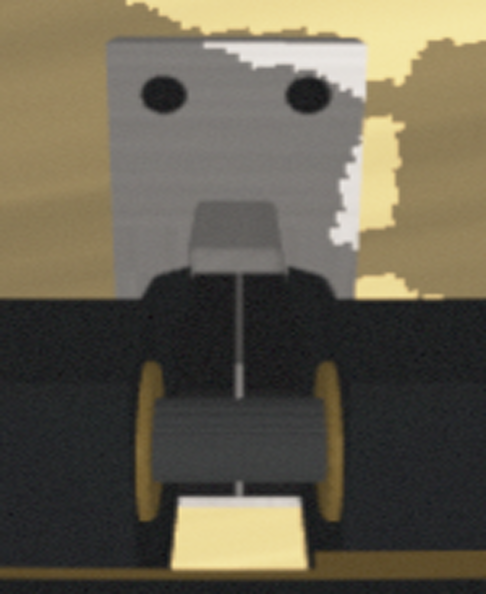

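Run:
```python
from h import *
print([a for a in dir(manip) if not a.startswith('_')], manip.tcp_to_grasp)
st=manip.get_state();c=manip.get_calibration("wrist")
T=lambda x,y,z: st["position"]+st["tool_rot"]@np.array([x,y,z],float)
for s in range(0,60,6): print(s,proj(c,T(-s,9,0),st).round(1),proj(c,T(-s,0,0),st).round(1),proj(c,T(-s,9,31),st).round(1))
```

```text
['PlanningError', 'close_job', 'get_calibration', 'get_image', 'get_state', 'tcp_to_grasp'] 18.700000000000003
0 [252.2 209.2] [252.2 222.3] [300.  209.2]
6 [252.1 212.2] [252.2 225.6] [301.4 212.1]
12 [252.1 215.2] [252.1 229.1] [303.  215.2]
18 [252.1 218.5] [252.1 232.8] [304.6 218.5]
24 [252.  222.1] [252.1 236.7] [306.4 222. ]
30 [252.  225.8] [252.  240.9] [308.3 225.8]
36 [252.  229.9] [252.  245.5] [310.3 229.8]
42 [251.9 234.2] [251.9 250.3] [312.5 234.1]
48 [251.9 239. ] [251.9 255.6] [314.8 238.8]
54 [251.8 244.1] [251.8 261.3] [317.3 243.9]
```

The images show the shut fingertips ending about 39 mm behind the reported TCP. The tip edge is at row 232, where the model says row 209, and at z=20 the fingers closed just above the lug. I'll confirm by touching the lug's top lightly.

>>> move_arm(steps=[[0.005, 0, 0, 0, 0, 0, 0], [0.005, 0, 0, 0, 0, 0, 0], [0, 0, 0, 0, 0, 0, 0]])

```text
clock: 7.23
position: [493.1, -256.8, 18.6]
tool_rot: [[0.0, 0.981, -0.192], [-0.0, -0.192, -0.981], [-1.0, 0.0, 0.0]]
contact_force: [-2.3, 1.2, 7.9]
grip_width: 0.3
```

>>> move_arm(steps=[[0.005, 0, 0, 0, 0, 0, 0], [0, 0, 0, 0, 0, 0, 0]])

```text
clock: 7.4
position: [493.2, -256.7, 18.6]
tool_rot: [[0.0, 0.981, -0.192], [-0.001, -0.192, -0.981], [-1.0, 0.0, 0.0]]
contact_force: [-6.4, 3.7, 17.3]
grip_width: 0.5
```

>>> move_arm(steps=[[0.005, 0, 0, 0, 0, 0, 0], [0, 0, 0, 0, 0, 0, 0]])

```text
clock: 7.57
position: [493.2, -256.8, 18.5]
tool_rot: [[0.0, 0.981, -0.192], [-0.001, -0.192, -0.981], [-1.0, 0.001, 0.001]]
contact_force: [-10.3, 6.3, 27.1]
grip_width: 0.2
```

Contact confirmed: the lug's top (z 54) is met at TCP z about 18.7, so the real tips are about 35 mm behind the reported TCP. Back off, open, descend to tip z≈24 (TCP z≈-11) and grip.

>>> move_arm(steps=[[-0.05, 0, 0, 0, 0, 0, 0], [-0.1, 0, 0, 0, 0, 0, 0.5], [0, 0, 0, 0, 0, 0, 0.5], [0, 0, 0, 0, 0, 0, 0.5], [0, 0, 0, 0, 0, 0, 0.5], [0, 0, 0, 0, 0, 0, 0.5], [0, 0, 0, 0, 0, 0, 0.5], [0, 0, 0, 0, 0, 0, 0.5], [0, 0, 0, 0, 0, 0, 0.5]])

```text
clock: 8.32
position: [492.9, -256.6, 45.5]
tool_rot: [[-0.0, 0.981, -0.192], [0.0, -0.192, -0.981], [-1.0, -0.001, -0.0]]
contact_force: [-0.2, 0.4, 0.4]
grip_width: 44.2
```

>>> move_arm(steps=[[0.06, 0, 0, 0, 0, 0, 0.5], [0.1, 0, 0, 0, 0, 0, 0.5], [0.06, 0, 0, 0, 0, 0, 0.5], [0.045, 0, 0, 0, 0, 0, 0.5], [0, 0, 0, 0, 0, 0, 0.5], [0, 0, 0, 0, 0, 0, 0.5]])

```text
clock: 8.82
position: [493.1, -256.7, -7.1]
tool_rot: [[-0.0, 0.981, -0.192], [0.0, -0.192, -0.981], [-1.0, -0.0, -0.0]]
contact_force: [0.7, -0.4, 1.0]
grip_width: 43.9
```

>>> move_arm(steps=[[0.01, 0, 0, 0, 0, 0, 0], [0, 0, 0, 0, 0, 0, 0], [0, 0, 0, 0, 0, 0, 0], [0, 0, 0, 0, 0, 0, 0], [0, 0, 0, 0, 0, 0, 0], [0, 0, 0, 0, 0, 0, 0], [0, 0, 0, 0, 0, 0, 0], [0, 0, 0, 0, 0, 0, 0]], force=35)

```text
clock: 9.48
position: [493.2, -256.7, -8.7]
tool_rot: [[0.0, 0.981, -0.192], [-0.0, -0.192, -0.981], [-1.0, 0.0, 0.0]]
contact_force: [-0.7, 1.2, 5.9]
grip_width: 16.0
```

>>> move_arm(steps=[[0, 0, 0, 0, 0, 0, 0], [-0.02, 0, 0, 0, 0, 0, 0], [-0.05, 0, 0, 0, 0, 0, 0], [-0.05, 0, 0, 0, 0, 0, 0], [0, 0, 0, 0, 0, 0, 0], [0, 0, 0, 0, 0, 0, 0]])

```text
clock: 9.98
position: [493.3, -256.9, 15.7]
tool_rot: [[0.001, 0.981, -0.192], [-0.001, -0.192, -0.981], [-1.0, 0.001, 0.001]]
contact_force: [0.7, -0.8, -3.0]
grip_width: 15.7
```

```bash
cat >> h.py <<'E'
O=np.array([550.56,36.25]);YAW=171.6
dj=np.array([np.cos(np.radians(YAW)),np.sin(np.radians(YAW))]);nj=np.array([-dj[1],dj[0]])
J=lambda p:np.array([(p[:2]-O)@dj,(p[:2]-O)@nj])
W=lambda x,y,z:np.r_[O+x*dj+y*nj,z]
E
python3 - <<'E'
from h import *
plan(W(3,0,75),down(YAW-270),10)
E
```

```text
[np.float64(-0.0298), np.float64(-0.0015), np.float64(-0.1493), np.float64(-0.0015), np.float64(0.0), np.float64(-0.0)]
[np.float64(-0.0298), np.float64(-0.0008), np.float64(-0.1493), np.float64(-0.0015), np.float64(0.0), np.float64(-0.0)]
[np.float64(-0.0298), np.float64(-0.0002), np.float64(-0.1493), np.float64(-0.0015), np.float64(0.0), np.float64(-0.0)]
[np.float64(-0.0298), np.float64(0.0005), np.float64(-0.1493), np.float64(-0.0015), np.float64(0.0), np.float64(-0.0)]
[np.float64(-0.0297), np.float64(0.0012), np.float64(-0.1493), np.float64(-0.0015), np.float64(0.0), np.float64(-0.0)]
[np.float64(-0.0297), np.float64(0.0019), np.float64(-0.1493), np.float64(-0.0015), np.float64(0.0), np.float64(-0.0)]
[np.float64(-0.0297), np.float64(0.0026), np.float64(-0.1493), np.float64(-0.0015), np.float64(0.0), np.float64(-0.0)]
[np.float64(-0.0297), np.float64(0.0033), np.float64(-0.1493), np.float64(-0.0015), np.float64(0.0), np.float64(-0.0)]
[np.float64(-0.0297), np.float64(0.004), np.float64(-0.1492), np.float64(-0.0015), np.float64(0.0), np.float64(-0.0)]
[np.float64(-0.0297), np.float64(0.0047), np.float64(-0.1492), np.float64(-0.0015), np.float64(0.0), np.float64(-0.0)]
maxshift 30.444472632309985 turn/row deg 0.26803398461020483
```

>>> move_arm(steps=[[-0.1, 0, 0, 0, 0, 0, 0], [-0.1, 0, 0, 0, 0, 0, 0], [-0.05, 0, -0.1, -0.0015, 0, 0, 0], [-0.047, -0.0008, -0.15, -0.0015, 0, 0, 0], [0, 0, -0.19, -0.0015, 0, 0, 0], [0, 0, -0.19, -0.0015, 0, 0, 0], [0, 0.002, -0.19, -0.0015, 0, 0, 0], [0, 0.002, -0.19, -0.0015, 0, 0, 0], [0, 0.003, -0.19, -0.0015, 0, 0, 0], [0, 0.003, -0.15, -0.0015, 0, 0, 0], [0, 0.003, -0.1, -0.0015, 0, 0, 0], [0, 0.003, -0.043, -0.0015, 0, 0, 0], [0, 0, 0, 0, 0, 0, 0], [0, 0, 0, 0, 0, 0, 0], [0, 0, 0, 0, 0, 0, 0]])

```text
clock: 11.23
position: [547.5, 35.6, 74.2]
tool_rot: [[-0.0, 0.989, -0.147], [-0.0, -0.147, -0.989], [-1.0, -0.0, 0.0]]
contact_force: [-0.1, -1.0, -3.0]
grip_width: 15.7
```

Run:
```python
from h import *
st=manip.get_state()
for n in("scene","side","wrist"):
    im=manip.get_image(n);cv2.imwrite(f"pics/{n}8.png",im[:,:,::-1])
    if n!="wrist":
        cc=manip.get_calibration(n);p=proj(cc,W(20,0,40));x,y=int(p[0])-60,int(p[1])-50
        cv2.imwrite(f"pics/{n}8.png",cv2.resize(im[y:y+100,x:x+120,::-1],None,fx=6,fy=6,interpolation=cv2.INTER_CUBIC))
print(st["position"],J(st["position"]),np.degrees(np.arctan2(st["tool_rot"][1,2],st["tool_rot"][0,2])),st["contact_force"],st["grip_width"],st["clock"])
```

```text
[547.53915989  35.64463992  74.16507968] [2.90000071 1.04015945] -98.4596867100748 [-0.11382202 -1.04193267 -2.9864366 ] 15.734086255973349 11.2333
```

View pics/scene8.png

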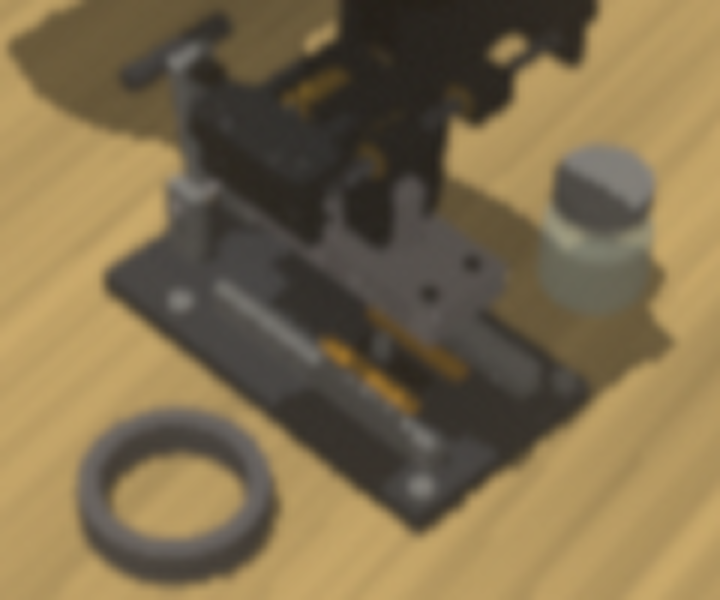

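View pics/side8.png

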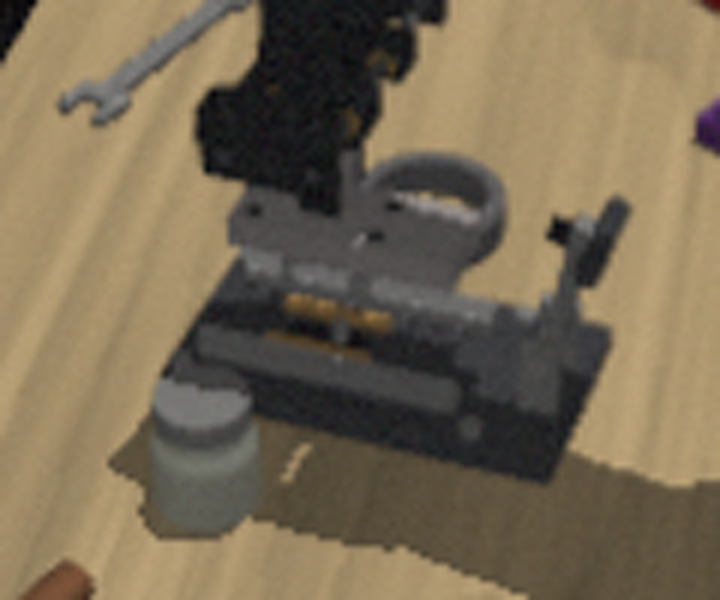

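View pics/wrist8.png

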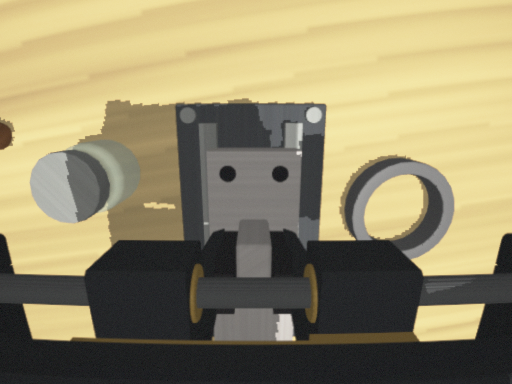

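Run:
```python
from h import *
st=manip.get_state();c=manip.get_calibration("wrist")
for p,z in [((207,149),101),((302,149),101),((178,105),16),((326,106),16),((196,124),33),((303,124),33)]: print(p,J(onz(c,p,z,st)).round(1))
```

```text
(207, 149) [-47.8 -22.7]
(302, 149) [-47.8  27.2]
(178, 105) [-73.5 -57.5]
(326, 106) [-72.6  58.9]
(196, 124) [-59.2 -40.8]
(303, 124) [-59.   38.4]
```

>>> move_arm(steps=[[0.05, 0, -0.0075, 0, 0, 0, 0], [0.08, 0, 0, 0, 0, 0, 0], [0.06, 0, 0, 0, 0, 0, 0], [0.02, 0, 0, 0, 0, 0, 0], [0.01, 0, 0, 0, 0, 0, 0], [0, 0, 0, 0, 0, 0, 0]])

```text
clock: 11.88
position: [547.9, 38.3, 30.1]
tool_rot: [[-0.0, 0.989, -0.146], [0.0, -0.146, -0.989], [-1.0, -0.0, 0.0]]
contact_force: [-0.2, 0.5, -3.0]
grip_width: 15.9
```

>>> move_arm(steps=[[0.01, 0, 0, 0, 0, 0, 0], [0.01, 0, 0, 0, 0, 0, 0], [0.01, 0, 0, 0, 0, 0, 0], [0, 0, 0, 0, 0, 0, 0]])

```text
clock: 12.22
position: [547.8, 38.4, 24.2]
tool_rot: [[-0.0, 0.989, -0.146], [0.0, -0.146, -0.989], [-1.0, -0.0, 0.0]]
contact_force: [-1.0, -0.5, -3.9]
grip_width: 15.6
```

>>> move_arm(steps=[[0.005, 0, 0, 0, 0, 0, 0], [0.005, 0, 0, 0, 0, 0, 0], [0.005, 0, 0, 0, 0, 0, 0], [0, 0, 0, 0, 0, 0, 0]])

```text
clock: 12.55
position: [547.8, 38.4, 21.1]
tool_rot: [[-0.0, 0.989, -0.146], [0.0, -0.146, -0.989], [-1.0, -0.0, 0.0]]
contact_force: [-1.2, 0.2, -3.7]
grip_width: 15.8
```

>>> move_arm(steps=[[0.005, 0, 0.002, 0, 0, 0, 0], [0.005, 0, 0, 0, 0, 0, 0], [0, 0, 0, 0, 0, 0, 0]])

```text
clock: 12.8
position: [547.9, 38.0, 19.3]
tool_rot: [[0.0, 0.989, -0.146], [-0.0, -0.146, -0.989], [-1.0, 0.0, 0.0]]
contact_force: [0.4, 0.4, -2.9]
grip_width: 15.7
```

>>> move_arm(steps=[[0.005, 0, 0, 0, 0, 0, 0], [0, 0, 0, 0, 0, 0, 0]])

```text
clock: 12.97
position: [548.2, 38.0, 19.0]
tool_rot: [[0.001, 0.989, -0.146], [-0.0, -0.146, -0.989], [-1.0, 0.001, 0.0]]
contact_force: [-2.1, -0.5, 3.5]
grip_width: 15.5
```

>>> move_arm(steps=[[0.005, 0, 0, 0, 0, 0, 0], [0, 0, 0, 0, 0, 0, 0]])

```text
clock: 13.13
position: [548.4, 37.9, 18.7]
tool_rot: [[0.001, 0.989, -0.146], [-0.0, -0.146, -0.989], [-1.0, 0.001, 0.0]]
contact_force: [-4.2, -1.0, 11.0]
grip_width: 15.5
```

On the pin's top, as predicted (TCP z≈19). Ease the force and slide towards +x (tool −y).

>>> move_arm(steps=[[-0.003, -0.003, 0, 0, 0, 0, 0], [0, -0.005, 0, 0, 0, 0, 0], [0, 0, 0, 0, 0, 0, 0]])

```text
clock: 13.38
position: [547.7, 38.0, 19.0]
tool_rot: [[0.004, 0.989, -0.146], [-0.001, -0.146, -0.989], [-1.0, 0.004, -0.0]]
contact_force: [3.7, -0.1, 6.0]
grip_width: 15.9
```

>>> move_arm(steps=[[0, -0.005, 0, 0, 0, 0, 0], [0, -0.005, 0, 0, 0, 0, 0], [0, 0, 0, 0, 0, 0, 0]])

```text
clock: 13.63
position: [545.3, 38.4, 18.5]
tool_rot: [[0.003, 0.989, -0.146], [-0.0, -0.146, -0.989], [-1.0, 0.003, -0.0]]
contact_force: [3.8, -0.9, 1.8]
grip_width: 15.6
```

>>> move_arm(steps=[[0, -0.005, 0, 0, 0, 0, 0], [0, 0, 0, 0, 0, 0, 0]])

```text
clock: 13.8
position: [541.9, 38.9, 16.9]
tool_rot: [[-0.003, 0.989, -0.146], [0.001, -0.146, -0.989], [-1.0, -0.004, -0.0]]
contact_force: [-0.1, -1.5, -2.9]
grip_width: 15.6
```

>>> move_arm(steps=[[0.002, -0.005, 0, 0, 0, 0, 0], [0, 0, 0, 0, 0, 0, 0]])

```text
clock: 13.97
position: [541.8, 38.9, 17.0]
tool_rot: [[-0.001, 0.989, -0.146], [0.0, -0.146, -0.989], [-1.0, -0.001, -0.0]]
contact_force: [0.7, -0.1, -3.8]
grip_width: 15.6
```

It dropped over the pin (z 17.0, no support force). Lower onto the strips.

>>> move_arm(steps=[[0.005, 0, 0, 0, 0, 0, 0], [0.005, 0, 0, 0, 0, 0, 0], [0, 0, 0, 0, 0, 0, 0]])

```text
clock: 14.22
position: [542.0, 38.9, 15.1]
tool_rot: [[-0.001, 0.989, -0.146], [0.0, -0.146, -0.989], [-1.0, -0.001, 0.0]]
contact_force: [0.8, 0.4, -3.9]
grip_width: 15.8
```

>>> move_arm(steps=[[0.005, 0, 0, 0, 0, 0, 0], [0.005, 0, 0, 0, 0, 0, 0], [0, 0, 0, 0, 0, 0, 0]])

```text
clock: 14.47
position: [542.1, 38.9, 13.2]
tool_rot: [[-0.001, 0.989, -0.146], [0.0, -0.146, -0.989], [-1.0, -0.001, -0.0]]
contact_force: [-0.7, -0.9, -4.0]
grip_width: 16.0
```

>>> move_arm(steps=[[0.005, 0, 0, 0, 0, 0, 0], [0, 0, 0, 0, 0, 0, 0]])

```text
clock: 14.63
position: [542.3, 38.8, 12.4]
tool_rot: [[-0.0, 0.989, -0.146], [0.0, -0.146, -0.989], [-1.0, -0.0, -0.0]]
contact_force: [0.0, -0.6, -4.1]
grip_width: 15.9
```

>>> move_arm(steps=[[0.005, 0, 0, 0, 0, 0, 0], [0, 0, 0, 0, 0, 0, 0]])

```text
clock: 14.8
position: [542.4, 38.8, 11.8]
tool_rot: [[0.0, 0.989, -0.146], [-0.0, -0.146, -0.989], [-1.0, 0.0, 0.0]]
contact_force: [-2.2, -0.3, 2.0]
grip_width: 15.7
```

>>> move_arm(steps=[[0.005, 0, 0, 0, 0, 0, 0], [0, 0, 0, 0, 0, 0, 0]])

```text
clock: 14.97
position: [542.4, 38.8, 10.8]
tool_rot: [[0.0, 0.989, -0.146], [-0.0, -0.146, -0.989], [-1.0, 0.0, -0.0]]
contact_force: [-2.0, 0.9, 3.6]
grip_width: 15.5
```

>>> move_arm(steps=[[0.005, 0, 0, 0, 0, 0, 0], [0, 0, 0, 0, 0, 0, 0]])

```text
clock: 15.13
position: [542.4, 38.8, 9.6]
tool_rot: [[0.0, 0.989, -0.146], [-0.0, -0.146, -0.989], [-1.0, 0.0, -0.0]]
contact_force: [-2.7, -0.4, 2.5]
grip_width: 15.3
```

>>> move_arm(steps=[[0.005, 0, 0, 0, 0, 0, 0], [0, 0, 0, 0, 0, 0, 0]])

```text
clock: 15.3
position: [542.4, 38.8, 8.4]
tool_rot: [[0.0, 0.989, -0.146], [0.0, -0.146, -0.989], [-1.0, 0.0, -0.0]]
contact_force: [-0.5, 0.7, 2.5]
grip_width: 15.7
```

>>> move_arm(steps=[[0.005, 0, 0, 0, 0, 0, 0], [0, 0, 0, 0, 0, 0, 0]])

```text
clock: 15.47
position: [542.4, 38.8, 7.4]
tool_rot: [[0.0, 0.989, -0.146], [0.0, -0.146, -0.989], [-1.0, 0.0, -0.0]]
contact_force: [-1.4, -0.5, 1.7]
grip_width: 15.8
```

>>> move_arm(steps=[[0.005, 0, 0, 0, 0, 0, 0], [0, 0, 0, 0, 0, 0, 0]])

```text
clock: 15.63
position: [542.4, 38.8, 7.3]
tool_rot: [[0.0, 0.989, -0.146], [-0.0, -0.146, -0.989], [-1.0, 0.0, 0.0]]
contact_force: [-4.9, 0.7, 12.1]
grip_width: 15.9
```

Hard stop at TCP z 7.3, exactly the predicted seat height. Press a little more to confirm.

>>> move_arm(steps=[[0.003, 0, 0, 0, 0, 0, 0], [0, 0, 0, 0, 0, 0, 0], [0, 0, 0, 0, 0, 0, 0]])

```text
clock: 15.88
position: [542.5, 38.8, 7.3]
tool_rot: [[0.0, 0.989, -0.146], [-0.0, -0.146, -0.989], [-1.0, 0.001, 0.0]]
contact_force: [-8.3, 0.3, 17.4]
grip_width: 15.7
```

Run:
```python
from h import *
st=manip.get_state();print(st["position"],J(st["position"]),st["contact_force"],st["ft_torque"],st["tool_rot"].round(4).tolist(),st["clock"])
im=manip.get_image("side");cc=manip.get_calibration("side");p=proj(cc,W(20,0,40));x,y=int(p[0])-60,int(p[1])-50
cv2.imwrite("pics/side9.png",cv2.resize(im[y:y+100,x:x+120,::-1],None,fx=6,fy=6,interpolation=cv2.INTER_CUBIC))
```

```text
[542.45509634  38.79628829   7.25571987] [ 8.38992646 -1.33498369] [-8.3376879   0.34112061 17.41615028] [0.09950194 1.22534401 0.00973905] [[0.0005, 0.9893, -0.1456], [-0.0002, -0.1456, -0.9893], [-1.0, 0.0005, 0.0002]] 15.8833
```

View pics/side9.png

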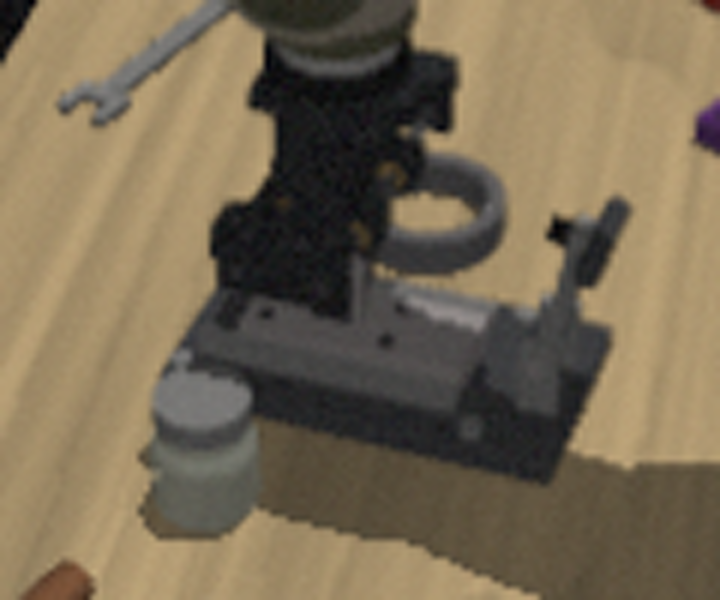

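Side view: plate flat between the rails, lug at about (350,285), with 20 N pressed and no further travel. Ease off, release, rise clear, shut the fingers, then cross-check with a light press on the lug's top.

>>> move_arm(steps=[[-0.008, 0, 0, 0, 0, 0, 0], [0, 0, 0, 0, 0, 0, 0.3], [0, 0, 0, 0, 0, 0, 0.5], [0, 0, 0, 0, 0, 0, 0.5], [0, 0, 0, 0, 0, 0, 0.5], [0, 0, 0, 0, 0, 0, 0.5], [-0.05, 0, 0, 0, 0, 0, 0.5], [-0.15, 0, 0, 0, 0, 0, 0.5], [0, 0, 0, 0, 0, 0, 0.5], [0, 0, 0, 0, 0, 0, 0.2], [0, 0, 0, 0, 0, 0, 0], [0, 0, 0, 0, 0, 0, 0], [0, 0, 0, 0, 0, 0, 0], [0, 0, 0, 0, 0, 0, 0], [0, 0, 0, 0, 0, 0, 0], [0, 0, 0, 0, 0, 0, 0]])

```text
clock: 17.27
position: [542.2, 38.8, 47.3]
tool_rot: [[-0.0, 0.989, -0.146], [0.0, -0.146, -0.989], [-1.0, -0.0, -0.0]]
contact_force: [-0.0, -0.4, 0.6]
grip_width: 0.6
```

>>> move_arm(steps=[[0.03, 0, 0, 0, 0, 0, 0], [0.02, 0, 0, 0, 0, 0, 0], [0.007, 0, 0, 0, 0, 0, 0], [0, 0, 0, 0, 0, 0, 0], [0, 0, 0, 0, 0, 0, 0]])

```text
clock: 17.68
position: [542.3, 38.8, 36.0]
tool_rot: [[-0.0, 0.989, -0.146], [0.0, -0.146, -0.989], [-1.0, -0.0, -0.0]]
contact_force: [-0.5, -0.2, 0.7]
grip_width: 0.3
```

>>> move_arm(steps=[[0.005, 0, 0, 0, 0, 0, 0], [0, 0, 0, 0, 0, 0, 0]])

```text
clock: 17.85
position: [542.3, 38.8, 35.1]
tool_rot: [[0.0, 0.989, -0.146], [0.0, -0.146, -0.989], [-1.0, 0.0, -0.0]]
contact_force: [0.3, 0.8, 0.2]
grip_width: 0.7
```

>>> move_arm(steps=[[0.005, 0, 0, 0, 0, 0, 0], [0, 0, 0, 0, 0, 0, 0]])

```text
clock: 18.02
position: [542.5, 38.8, 34.6]
tool_rot: [[0.001, 0.989, -0.146], [-0.0, -0.146, -0.989], [-1.0, 0.001, 0.0]]
contact_force: [-2.1, 0.2, 4.5]
grip_width: 0.7
```

>>> move_arm(steps=[[0.005, 0, 0, 0, 0, 0, 0], [0, 0, 0, 0, 0, 0, 0]])

```text
clock: 18.18
position: [542.5, 38.8, 34.6]
tool_rot: [[0.001, 0.989, -0.146], [-0.0, -0.146, -0.989], [-1.0, 0.001, 0.0]]
contact_force: [-6.1, -0.6, 14.5]
grip_width: 0.2
```

>>> move_arm(steps=[[0.002, 0, 0, 0, 0, 0, 0], [0, 0, 0, 0, 0, 0, 0]])

```text
clock: 18.35
position: [542.6, 38.8, 34.6]
tool_rot: [[0.001, 0.989, -0.145], [-0.0, -0.145, -0.989], [-1.0, 0.001, 0.0]]
contact_force: [-6.8, 0.2, 17.4]
grip_width: 0.5
```

The lug's top stops hard at TCP z 34.6 with 17 N (expected 34.7), so the bracket is fully home. Next: rise, pass over the clamp bar, and come down on its hinge side.

>>> move_arm(steps=[[-0.1, 0, 0, 0, 0, 0, 0], [-0.18, 0, 0, 0, 0, 0, 0], [-0.15, 0, 0, 0, 0, 0, 0], [0, -0.1, 0, 0, 0, 0, 0], [0, -0.17, 0, 0, 0, 0, 0], [0, -0.17, 0, 0, 0, 0, 0], [0, -0.17, 0, 0, 0, 0, 0], [0, -0.17, 0, 0, 0, 0, 0], [0, -0.1, 0, 0, 0, 0, 0], [0, 0, 0, 0, 0, 0, 0], [0, 0, 0, 0, 0, 0, 0]])

```text
clock: 19.27
position: [368.4, 64.5, 119.2]
tool_rot: [[0.002, 0.989, -0.146], [-0.0, -0.146, -0.989], [-1.0, 0.002, -0.0]]
contact_force: [-0.4, -0.6, -0.3]
grip_width: 0.4
```

Run:
```python
from h import *
st=manip.get_state();print(st["position"],J(st["position"]),st["position"][2]+35.3,st["contact_force"],st["clock"],st["grip_width"])
for n in("side","scene"):
    im=manip.get_image(n);cc=manip.get_calibration(n);p=proj(cc,W(80,0,80));x,y=int(p[0])-60,int(p[1])-50
    cv2.imwrite(f"pics/{n}10.png",cv2.resize(im[y:y+100,x:x+120,::-1],None,fx=6,fy=6,interpolation=cv2.INTER_CUBIC))
```

```text
[368.37121985  64.50187759 119.20229783] [184.36143942  -1.33411208] 154.5022978319521 [-0.36350174 -0.57111483 -0.2743581 ] 19.2667 0.352862551156605
```

View pics/side10.png

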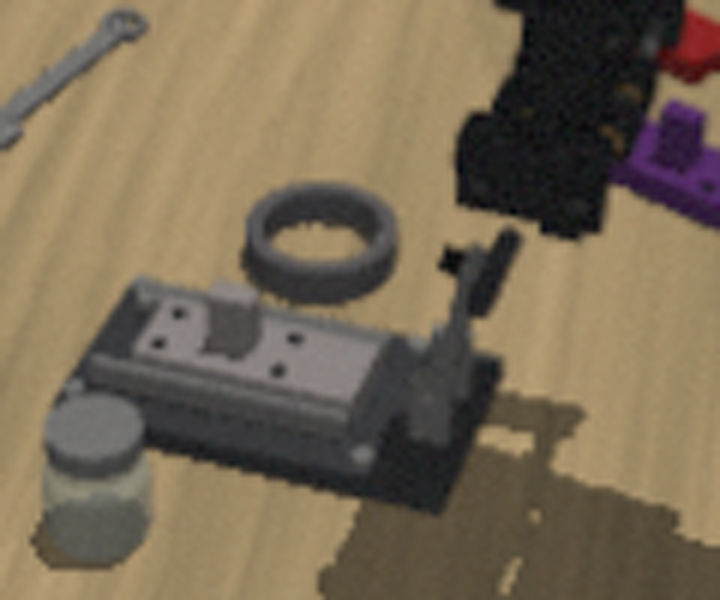

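View pics/scene10.png

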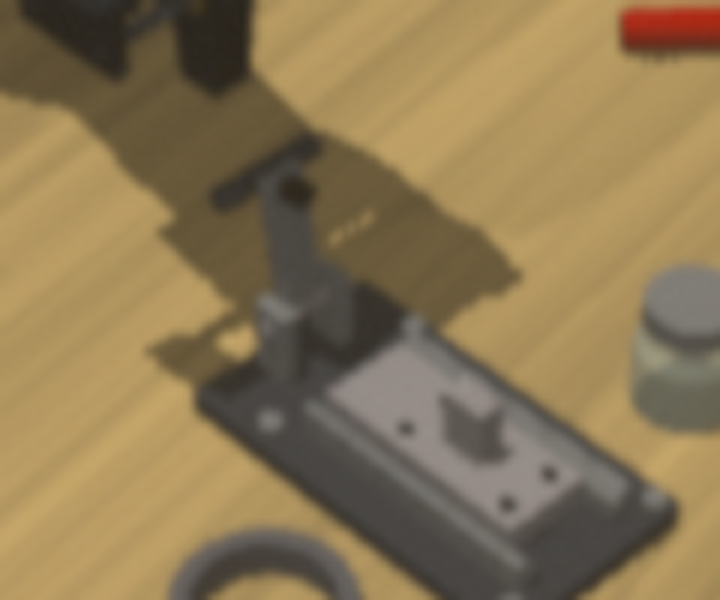

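Both views show the plate lying flat in the channel. In the scene view the gripper tip is clear of the bar on the hinge side. Lower the tip to bar height, then push gently.

>>> move_arm(steps=[[0.06, 0, 0.005, 0, 0, 0, 0], [0.08, 0, 0, 0, 0, 0, 0], [0.05, 0, 0, 0, 0, 0, 0], [0, 0, 0, 0, 0, 0, 0], [0, 0.025, 0, 0, 0, 0, 0], [0, 0.025, 0, 0, 0, 0, 0], [0, 0.015, 0, 0, 0, 0, 0], [0, 0, 0, 0, 0, 0, 0]])

```text
clock: 20.03
position: [382.2, 61.4, 81.2]
tool_rot: [[0.001, 0.989, -0.146], [-0.0, -0.146, -0.989], [-1.0, 0.001, -0.0]]
contact_force: [0.3, -0.0, 0.4]
grip_width: 0.4
```

>>> move_arm(steps=[[0, 0.015, 0, 0, 0, 0, 0], [0, 0.015, 0, 0, 0, 0, 0], [0, 0, 0, 0, 0, 0, 0]])

```text
clock: 20.28
position: [386.7, 60.8, 80.8]
tool_rot: [[-0.001, 0.989, -0.146], [0.0, -0.146, -0.989], [-1.0, -0.001, -0.0]]
contact_force: [-2.6, 0.6, 2.3]
grip_width: 0.1
```

>>> move_arm(steps=[[0, 0.02, 0, 0, 0, 0, 0], [0, 0.02, 0, 0, 0, 0, 0], [0, 0.02, 0, 0, 0, 0, 0], [0, 0.02, 0, 0, 0, 0, 0]])

```text
clock: 20.62
position: [402.4, 58.5, 80.7]
tool_rot: [[-0.001, 0.989, -0.146], [0.0, -0.146, -0.989], [-1.0, -0.001, -0.0]]
contact_force: [-4.1, 0.3, 2.4]
grip_width: 0.2
```

>>> move_arm(steps=[[0, 0.02, 0, 0, 0, 0, 0], [0, 0.02, 0, 0, 0, 0, 0], [0, 0.02, 0, 0, 0, 0, 0], [0, 0.02, 0, 0, 0, 0, 0]])

```text
clock: 20.95
position: [419.0, 56.0, 80.7]
tool_rot: [[0.0, 0.989, -0.146], [0.0, -0.146, -0.989], [-1.0, 0.0, -0.0]]
contact_force: [-3.7, 0.8, 2.5]
grip_width: 0.6
```

>>> move_arm(steps=[[0, 0.02, 0, 0, 0, 0, 0], [0, 0.02, 0, 0, 0, 0, 0], [0, 0.02, 0, 0, 0, 0, 0], [0, 0.02, 0, 0, 0, 0, 0], [0, 0, 0, 0, 0, 0, 0]])

```text
clock: 21.37
position: [434.9, 53.6, 80.5]
tool_rot: [[0.0, 0.989, -0.146], [-0.0, -0.146, -0.989], [-1.0, 0.0, 0.0]]
contact_force: [-1.1, 0.6, -0.1]
grip_width: 0.6
```

Run:
```python
from h import *
st=manip.get_state();print(st["position"],J(st["position"]),st["position"][2]+35.3,st["contact_force"],st["clock"],st["grip_width"])
for n in("side","scene"):
    im=manip.get_image(n);cc=manip.get_calibration(n);p=proj(cc,W(80,0,80));x,y=int(p[0])-60,int(p[1])-50
    cv2.imwrite(f"pics/{n}11.png",cv2.resize(im[y:y+100,x:x+120,::-1],None,fx=6,fy=6,interpolation=cv2.INTER_CUBIC))
```

```text
[434.91537723  53.57332943  80.50257852] [116.93467019  -0.24377379] 115.80257852169696 [-1.09003079  0.5720582  -0.07056288] 21.3667 0.5802129772605096
```

View pics/side11.png

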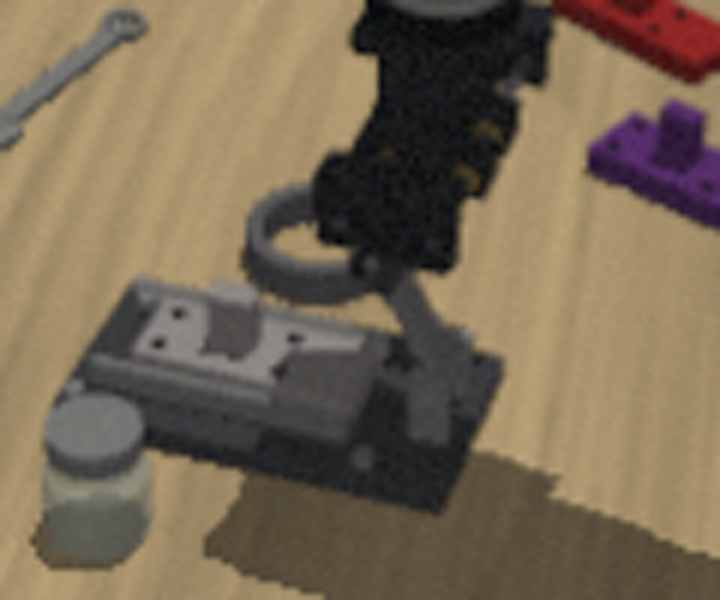

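Side view: bar at about (372,262), strap leaning over at 45°+ as the fingers push it. Carry on, forward and down.

>>> move_arm(steps=[[0.005, 0.02, 0, 0, 0, 0, 0], [0.007, 0.02, 0, 0, 0, 0, 0], [0.009, 0.02, 0, 0, 0, 0, 0]])

```text
clock: 21.72
position: [446.8, 51.9, 76.6]
tool_rot: [[0.001, 0.989, -0.146], [-0.0, -0.146, -0.989], [-1.0, 0.001, 0.0]]
contact_force: [-2.9, 0.2, 1.0]
grip_width: 0.4
```

>>> move_arm(steps=[[0.01, 0.02, 0, 0, 0, 0, 0], [0.012, 0.02, 0, 0, 0, 0, 0], [0.013, 0.02, 0, 0, 0, 0, 0], [0, 0, 0, 0, 0, 0, 0]])

```text
clock: 22.05
position: [458.9, 50.0, 69.1]
tool_rot: [[0.001, 0.989, -0.146], [-0.0, -0.146, -0.989], [-1.0, 0.001, -0.0]]
contact_force: [0.6, 0.5, 0.3]
grip_width: 0.1
```

Go over the top of the bar.

>>> move_arm(steps=[[-0.03, -0.015, 0, 0, 0, 0, 0], [-0.1, 0, 0, 0, 0, 0, 0], [0, 0.06, 0, 0, 0, 0, 0], [0, 0.055, 0, 0, 0, 0, 0], [0, 0, 0, 0, 0, 0, 0], [0.025, 0, 0, 0, 0, 0, 0], [0.025, 0, 0, 0, 0, 0, 0], [0, 0, 0, 0, 0, 0, 0]])

```text
clock: 22.72
position: [476.6, 47.5, 84.4]
tool_rot: [[-0.002, 0.989, -0.146], [0.0, -0.146, -0.989], [-1.0, -0.002, -0.0]]
contact_force: [0.8, -0.1, 0.4]
grip_width: 0.7
```

Run:
```python
from h import *
st=manip.get_state();print(st["position"],J(st["position"]),st["position"][2]+35.3,st["contact_force"],st["clock"],st["grip_width"])
for n in("side",):
    im=manip.get_image(n);cc=manip.get_calibration(n);p=proj(cc,W(80,0,80));x,y=int(p[0])-60,int(p[1])-50
    cv2.imwrite(f"pics/{n}12.png",cv2.resize(im[y:y+100,x:x+120,::-1],None,fx=6,fy=6,interpolation=cv2.INTER_CUBIC))
```

```text
[476.61807875  47.52735453  84.35394867] [74.79612705 -0.35471503] 119.65394866911741 [ 0.75724691 -0.14142227  0.41476032] 22.7167 0.6832591730794616
```

View pics/side12.png

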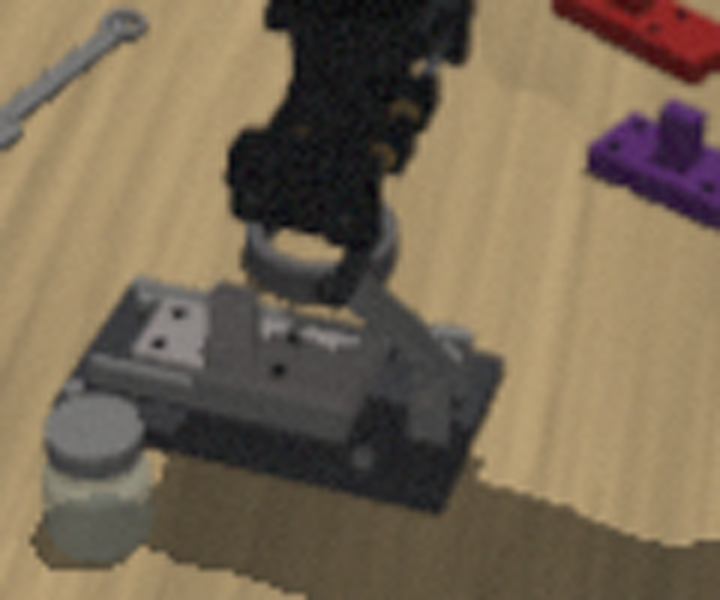

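Bar at (345,285), directly below the fingertips. Push down following its arc.

>>> move_arm(steps=[[0.02, 0, 0, 0, 0, 0, 0], [0.018, 0.005, 0, 0, 0, 0, 0], [0.016, 0.014, 0, 0, 0, 0, 0], [0.016, 0.014, 0, 0, 0, 0, 0]])

```text
clock: 23.1
position: [485.0, 46.3, 71.5]
tool_rot: [[0.001, 0.989, -0.146], [-0.0, -0.146, -0.989], [-1.0, 0.001, -0.0]]
contact_force: [0.9, 1.0, 3.6]
grip_width: 0.0
```

>>> move_arm(steps=[[0.016, 0.013, 0, 0, 0, 0, 0], [0.018, 0.012, 0, 0, 0, 0, 0], [0.018, 0.012, 0, 0, 0, 0, 0]])

```text
clock: 23.35
position: [493.9, 45.0, 61.8]
tool_rot: [[0.005, 0.989, -0.146], [-0.0, -0.146, -0.989], [-1.0, 0.005, -0.0]]
contact_force: [5.9, -0.0, 6.1]
grip_width: 0.3
```

>>> move_arm(steps=[[0.018, 0.01, 0, 0, 0, 0, 0], [0.018, 0.008, 0, 0, 0, 0, 0], [0.018, 0.008, 0, 0, 0, 0, 0]])

```text
clock: 23.6
position: [498.5, 44.2, 50.7]
tool_rot: [[0.003, 0.989, -0.146], [-0.0, -0.146, -0.989], [-1.0, 0.003, -0.0]]
contact_force: [3.0, -0.0, 4.7]
grip_width: 0.2
```

Run:
```python
from h import *
st=manip.get_state();print(st["position"],J(st["position"]),st["position"][2]+35.3,st["contact_force"],st["clock"],st["grip_width"])
for n in("side",):
    im=manip.get_image(n);cc=manip.get_calibration(n);p=proj(cc,W(80,0,80));x,y=int(p[0])-60,int(p[1])-50
    cv2.imwrite(f"pics/{n}13.png",cv2.resize(im[y:y+100,x:x+120,::-1],None,fx=6,fy=6,interpolation=cv2.INTER_CUBIC))
```

```text
[498.46193002  44.21579813  50.664164  ] [52.70284715 -0.26969985] 85.9641640017695 [ 3.02101047 -0.03634173  4.70456334] 23.6 0.16949686150371504
```

View pics/side13.png

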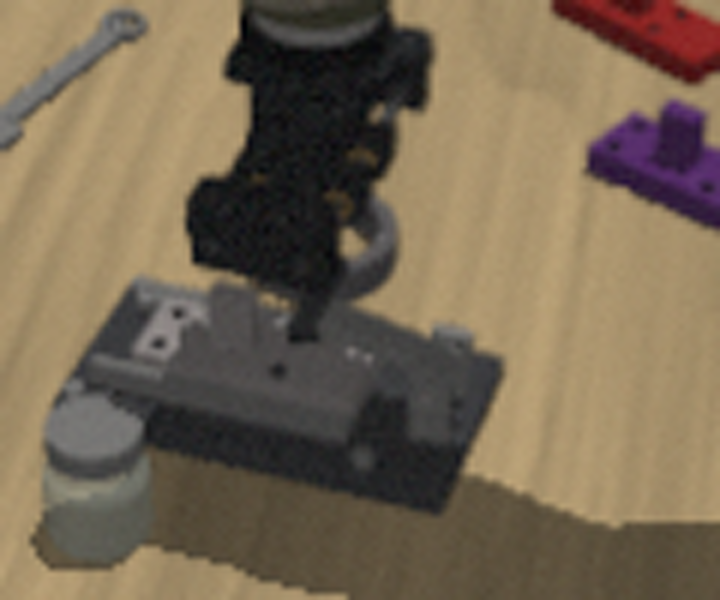

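>>> move_arm(steps=[[0.014, 0.001, 0, 0, 0, 0, 0], [0.014, 0.001, 0, 0, 0, 0, 0], [0.014, 0, 0, 0, 0, 0, 0]])

```text
clock: 23.9
position: [497.3, 44.4, 41.7]
tool_rot: [[0.0, 0.989, -0.146], [-0.0, -0.146, -0.989], [-1.0, 0.0, 0.0]]
contact_force: [1.8, -0.3, 2.8]
grip_width: 0.7
```

>>> move_arm(steps=[[0.01, 0, 0, 0, 0, 0, 0], [0.01, 0, 0, 0, 0, 0, 0], [0, 0, 0, 0, 0, 0, 0]])

```text
clock: 24.15
position: [496.6, 44.6, 37.3]
tool_rot: [[-0.002, 0.989, -0.146], [0.0, -0.146, -0.989], [-1.0, -0.002, -0.0]]
contact_force: [1.2, 0.1, 0.8]
grip_width: 0.5
```

>>> move_arm(steps=[[0.007, 0, 0, 0, 0, 0, 0], [0, 0, 0, 0, 0, 0, 0]])

```text
clock: 24.32
position: [496.9, 44.5, 36.2]
tool_rot: [[-0.001, 0.989, -0.146], [0.0, -0.146, -0.989], [-1.0, -0.001, 0.0]]
contact_force: [0.3, 1.0, 1.2]
grip_width: 0.3
```

>>> move_arm(steps=[[0.006, 0.005, 0, 0, 0, 0, 0], [0, 0, 0, 0, 0, 0, 0]])

```text
clock: 24.48
position: [497.7, 44.4, 34.9]
tool_rot: [[-0.002, 0.989, -0.146], [0.0, -0.146, -0.989], [-1.0, -0.002, -0.0]]
contact_force: [0.8, -0.7, 0.4]
grip_width: 0.6
```

>>> move_arm(steps=[[0.006, 0, 0, 0, 0, 0, 0], [0, 0, 0, 0, 0, 0, 0]])

```text
clock: 24.65
position: [498.1, 44.4, 33.9]
tool_rot: [[-0.0, 0.989, -0.146], [0.0, -0.146, -0.989], [-1.0, -0.0, -0.0]]
contact_force: [-0.2, 0.4, -0.3]
grip_width: 0.6
```

>>> move_arm(steps=[[0.005, 0, 0, 0, 0, 0, 0], [0, 0, 0, 0, 0, 0, 0]])

```text
clock: 24.82
position: [498.2, 44.3, 33.5]
tool_rot: [[-0.0, 0.989, -0.146], [-0.0, -0.146, -0.989], [-1.0, 0.0, 0.0]]
contact_force: [-2.0, 0.8, 5.4]
grip_width: 0.2
```

>>> move_arm(steps=[[0.004, 0, 0, 0, 0, 0, 0], [0, 0, 0, 0, 0, 0, 0]])

```text
clock: 24.98
position: [498.3, 44.3, 33.3]
tool_rot: [[0.0, 0.989, -0.146], [-0.0, -0.146, -0.989], [-1.0, 0.0, 0.0]]
contact_force: [-5.1, 1.0, 13.3]
grip_width: 0.7
```

>>> move_arm(steps=[[0.003, 0, 0, 0, 0, 0, 0], [0, 0, 0, 0, 0, 0, 0]])

```text
clock: 25.15
position: [498.4, 44.3, 33.2]
tool_rot: [[0.001, 0.989, -0.145], [-0.0, -0.145, -0.989], [-1.0, 0.001, 0.0]]
contact_force: [-6.8, 0.0, 17.9]
grip_width: 0.7
```

Hard stop at TCP z 33.3 (expected 33.7 for fully closed). Back off straight up and look.

>>> move_arm(steps=[[-0.02, 0, 0, 0, 0, 0, 0], [-0.1, 0, 0, 0, 0, 0, 0], [-0.18, 0, 0, 0, 0, 0, 0], [-0.18, 0, 0, 0, 0, 0, 0], [-0.18, -0.18, 0, 0, 0, 0, 0], [0, -0.18, 0, 0, 0, 0, 0], [0, -0.15, 0, 0, 0, 0, 0], [0, 0, 0, 0, 0, 0, 0], [0, 0, 0, 0, 0, 0, 0], [0, 0, 0, 0, 0, 0, 0]])

```text
clock: 25.98
position: [404.5, 58.1, 157.4]
tool_rot: [[0.001, 0.989, -0.146], [-0.0, -0.146, -0.989], [-1.0, 0.001, 0.0]]
contact_force: [-0.5, -0.6, 0.8]
grip_width: 0.5
```

Run:
```python
from h import *
st=manip.get_state();print(st["position"],st["contact_force"],st["clock"])
for n in("side","wrist"):
    im=manip.get_image(n);cc=manip.get_calibration(n)
    if n=="side":
        p=proj(cc,W(60,0,50));x,y=int(p[0])-60,int(p[1])-50
        print([((proj(cc,W(*w))-(x,y))*6).round(0) for w in [(51,-32,62),(51,32,62),(68.2,0,34),(8.2,0,70)]])
        im=cv2.resize(im[y:y+100,x:x+120],None,fx=6,fy=6,interpolation=cv2.INTER_CUBIC)
    else: print([proj(cc,W(*w),st).round(0) for w in [(51,-32,62),(51,32,62),(8.2,0,70)]])
    cv2.imwrite(f"pics/{n}14.png",im[:,:,::-1])
```

```text
[404.48462299  58.05994161 157.37800455] [-0.46763741 -0.55509549  0.78357952] 25.9833
[array([330., 316.]), array([369., 245.]), array([380., 327.]), array([274., 251.])]
[array([217.,  83.]), array([289.,  83.]), array([253.,  28.])]
```

View pics/side14.png

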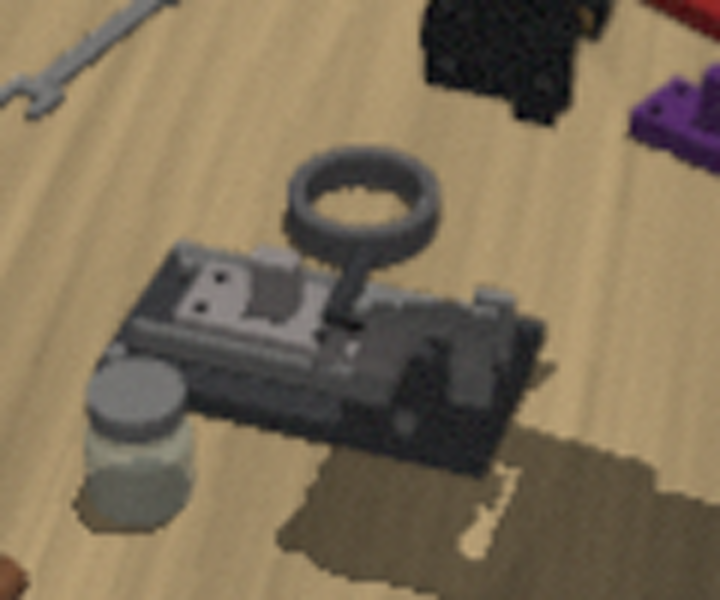

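View pics/wrist14.png

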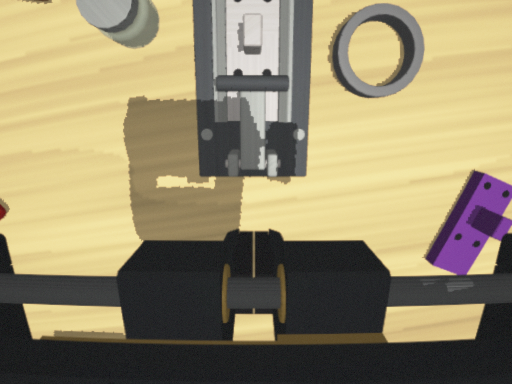

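The wrist view shows the bar at (217–289, 83), exactly where the closed model predicts. The strap is level, the bracket flat under it, and the tape, jar and look-alikes look undisturbed in these views. The arm is clear, so I'm handing in.

```bash
python3 -c "
from rig import manip
print(manip.close_job())"
```

```text
the job is handed in; nothing more can be done
None
```

The bracket is fully home over the pin (found at about jig x +8 mm), the clamp is shut on it, and the job was handed in at about 26 s with the arm clear.

**Seating:** I lowered the bracket onto the pin, slid it along lightly until the slot dropped over, then pressed it past the lift strips. It stopped hard at the predicted seat height with about 17 N. After letting go, a second press of about 17 N on top of the lug stopped within 0.1 mm of the height expected for a seated bracket.

**Clamp:** I only started swinging the clamp after those checks. It met a firm stop within about 0.5 mm of the height expected when closed, pressed to 18 N. In the last pictures the cross-bar lies exactly where the closed position predicts. The jar, tape and purple bracket look undisturbed; I did not recheck everything else on the bench, and none of it was touched as far as the forces showed.

**What disagreed:** The fingertips are about 35 mm behind the reported TCP, not at it. Because of that, my first two grips closed empty just above the lug. I confirmed the offset with a touch on the lug's top, which reached about 27 N and did not move the bracket, and allowed for it from then on.

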